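# Pry the snapped-in cover off a slide case

## Task

With the red-handled pry tool from its slanted stand, lever the snapped-in blue cover of the grey slide case up out of its catches, then put the tool back in its stand as it was. Take the loosened cover off and set it down gently, flat and right way up, wholly on the green sheet. Do not force the brittle case, and leave the glass slides and everything else on the table where they are.

Things in the scene. Friction and masses are not known exactly. Their poses are not given: they have to be found in the camera images.
- case: Grey plastic slide case fixed to the table in the robot's left or right half, its length across the table, 186 mm long (x -104 to +82), 94 mm wide (y), 52 mm high; origin on its underside; x from the front (pry channel, facing roughly to the robot's right) to the back (robot's left), z up. The blue cover is sunk flush in it (x -51 to +69 mm); walls and blocks round it are 52 mm high. A lip at the back (from x +65.5 mm) holds down the cover's rear tongue.
- channel (a point): Middle of the front end of the white channel floor (case x -104, y 0, 32 mm above the table; axes as the case). The channel runs from here 52 mm to the slot, 32 mm wide between the side blocks, flat floored, open above and to the front: room for the tool's heel and bar.
- slot (a point): Inner end of the channel floor (case x -52, y 0, 32 mm up; axes as the case). Above it begins the slot under the cover's front edge: 10 mm high and 32 mm wide, with hollow space for more than 60 mm behind it. The pry tool's toe goes in here.
- latch (a point): Case x -53.5, 51.85 mm up, midway between two sprung, smooth, round orange catches, 12 mm wide, 25 mm to either side. They overlap the cover's front step by 3 to 4 mm. Pried up with some 8 to 20 N, after about 10 mm of rise the cover's front edge snaps past them and then rests on top of them, about 14 mm higher than when seated. Pressed down it snaps in again.
- cover: Blue plastic cover plate with a paper label, 120 mm (x) by 66 mm (y), 10 mm thick, about 0.12 kg; front step (6 mm) and rear tongue (7 mm) are 4 mm thick. Origin: centre of underside; x from front (catch) edge to back, z up. Flush, it offers no grip; front up, grip it across the 66 mm near the front, above the walls, and draw it forward 10 mm or more to free the tongue.
- cover_front (a point): Middle of the cover's front lower edge (cover x -60 mm). While seated it is 42 mm above the table at case x -51 mm (the cover's origin then at case x +9 mm).
- corner0 (a point): Lower corner of the cover at x -60, y -33 mm.
- corner1 (a point): Lower corner of the cover at x -60, y +33 mm.
- corner2 (a point): Lower corner of the cover at x +60, y -33 mm.
- corner3 (a point): Lower corner of the cover at x +60, y +33 mm.
- prytool: Pry tool, 0.16 kg: a straight bar with a bent flat toe. Origin: the heel, the round steel end of the bar (radius 5 mm, 18 mm wide along y); z runs up the bar, centre of mass at about 63 mm. Steel shank 10 mm (x) by 18 mm (y) up to 55 mm, then a red handle 22 mm (x) by 18 mm (y) to 165 mm. In its stand the handle leans 30 degrees from vertical to the stand's front (the robot's right), toe to the left.
- toe_tip (a point): End of the toe's centre line: tool x +34.4, z -16.1 mm. The toe is a flat steel strip 38 mm long from the heel, 18 mm wide, 4 mm thick, on the tool's +x side, 65 degrees from the bar's straight continuation (-z): it is level when the bar leans back 25 degrees, its tip up 25 degrees when the bar leans 50.
- stand: Aluminium tool stand fixed on a dark base, 140 by 100 mm, in the half without the case; origin: centre of its underside; x from front (facing roughly to the robot's right) to back, z up. Its trough leans 30 degrees from vertical, upper end to -x, is 25 mm wide inside, open at the top and on its upper +x side, with a bed under the handle and a stop under the heel. The tool leaves it along the tool's own z or +x.
- trough (a point): Upper end of the trough on the seated tool's centre line, 100 mm from the heel: beyond it the handle stands free. The trough's side cheeks end at 85 mm.
- seat (a point): Where the heel (the tool's origin) lies when the tool is in its stand: stand x +30 mm, 35 mm above the table. Axes as the stand.
- sheet: Green sheet fixed flat on the table in the middle, 280 mm (x) by 180 mm (y), 2 mm thick; origin at the centre of its underside. Its near part is empty.
- slide0: Mounted glass slide with a paper end lying across the far part of the sheet (about 110 mm beyond the sheet's centre), 26 by 76 by 3 mm, origin under its centre.
- slide1: A second such slide beside it.
- dish: Bystander: shallow white dish, 90 mm across, far side.
- phone: Bystander: black phone, 150 by 72 by 9 mm.
- reagent: Bystander: amber bottle, 120 mm high, far side.
- jar: Bystander: clear jar, 70 mm high, left near.
- brush: Bystander: brush lying on the right.
- cup: Bystander: white cup, 80 mm high, far side.
Things that resemble listed ones, but are neither listed nor needed, are in the scene too. Leave any yellow look-alike of the prytool alone.

How it is judged:
On the way, in this order (a step that is already met when the one before it is completed fails the run):
1. the pry tool's toe is in the slot under the cover and pushes on it with more than 2 N (contact force between prytool and cover above 2 N and x of toe_tip in the frame of case between -0.049 and 0.02 m and z of toe_tip in the frame of case below 0.055 m), for 0.02 s.
2. the cover has snapped past the catches and its front edge stands at least 11 mm higher than when seated, without the fingers on it (z of cover_front in the frame of case above 0.053 m and contact force between the fingers and cover below 0.5 N), for 0.2 s.
At the end, for the whole second after the job is handed in: The cover lies at rest, right way up and flat (within 0.08 rad, underside within 4 mm of the sheet's top), all four corners over the green sheet (2 mm grace), and the pry tool rests in its stand with its heel within 12 mm of the seat and its handle leaning 22 to 38 degrees (x of corner0 in the frame of sheet between -0.142 and 0.142 m and y of corner0 in the frame of sheet between -0.092 and 0.092 m and x of corner1 in the frame of sheet between -0.142 and 0.142 m and y of corner1 in the frame of sheet between -0.092 and 0.092 m and x of corner2 in the frame of sheet between -0.142 and 0.142 m and y of corner2 in the frame of sheet between -0.092 and 0.092 m and x of corner3 in the frame of sheet between -0.142 and 0.142 m and y of corner3 in the frame of sheet between -0.092 and 0.092 m and z of cover in the frame of sheet between 0 and 0.006 m and angle between cover's own z axis and vertical below 0.08 rad and linear speed of each of cover, prytool below 0.02 m/s and distance between prytool and seat below 0.012 m and angle between the z axis of prytool and the z axis of stand, either way round between 0.39 and 0.66 rad); the robot touches nothing.
It fails at once if the tool presses on the brittle case with more than 90 N (contact force between prytool and case above 90 N).
It fails at once if the cover is dropped or slammed on the sheet (more than 40 N) (contact force between cover and sheet above 40 N).
It fails at once if a glass slide or other bystander is moved more than 15 mm (distance of any of slide0, slide1, dish, phone, reagent, jar, brush, cup from where it was at the start of the episode above 0.015 m).
It also fails if it takes over 72 s, if anything falls off the work surface, if the arm or the gripper's body presses on something with over 40 N, if the wrist force passes 120 N, or if a joint passes its speed limit or range.

## Robot

A 6-joint arm with a two-finger parallel gripper is mounted at the origin on the work surface. World frame = base frame: x ahead of the robot, y to its left, z up, the work surface at z = 0. Lengths are in m, angles in rad, forces in N, time in s.
With the tool pointing down it reaches from about 0.3 to 0.775 m from the base axis. Payload 14.6 kg.
Tool frame: the origin (TCP) lies midway between the tips of the shut fingers; the grasp point (between the pads) lies 19 mm behind it (ctrl.pinch_z is the distance from the TCP to the grasp point, in m); z points along the fingers, y is the line along which they close (so a half turn about z gives the same grasp; the last joint's range is limited). The gripper opens to 94 mm and grips with 3 to 60 N. Pads are 16 mm wide; open, the fingers measure 119 mm over their backs; the gripper's body (75 mm by 177 mm) begins 78 mm behind the grasp point.
Start: joints at [-1.391, 0.3, 1.521, -0, 1.321, -0.067], TCP at [0.134, -0.533, 0.205] pointing down, gripper open.
Joint ranges: [-3.03, 3.03], [-0.79, 2.21], [0.23, 2.52], [-1.04, 4.18], [0, 3.07], [-2.55, 2.55]. Speed limits (rad/s): [2.22, 2.22, 2.57, 3.14, 3.14, 3.14].

## Interface

Orientations are given as [roll, pitch, yaw] about the fixed x, y, z axes, in that order (R = Rz(yaw) Ry(pitch) Rx(roll)).
In Python, from station import ctrl gives the robot as it stands.
- The arm moves only by the tool jog_arm, never from a script. Its argument "motion" is a list of rows, each a list of 7 numbers: the shift along the tool's x, y, z in m, then the turn, a rotation vector about the tool's x, y, z in rad, then the opening, from -1 (shut) to 1 (fully open). In form: [[tx, ty, tz, rx, ry, rz, gripper], ...]. A call has 1 to 5 rows; each row shifts and turns the commanded pose from where the row before left it, along the tool's axes as they then stand; what a row does not reach is not made up. A row lasts 1/10 s, in which the tool goes at most 50 mm and 8.59 degrees, less where a joint would pass 70% of its speed; a pose out of reach is approached as far as the arm can. A call is refused whole if a number of a shift passes 0.05 or a number of a turn 0.15, either way. A call with a gripper value outside its range is refused whole. The fingers move at their own pace and stop on an object; "squeeze" is the grip in N (left out, the last holds). Time passes only in rows, so rows that do not move let the fingers close. It gives the time, the measured TCP pose, the force, the opening and the grip force at its end, in the units of the state.
- ctrl.get_obs(): the state, without advancing time (a new reading comes with each control period).
- ctrl.camera(name): name is "scene" or "top" or "wrist"; returns the picture (480x640x3 uint8, red, green, blue); there is no depth.
- ctrl.camera_model(name): a dict with "intrinsics" (3x3 intrinsics, pixels), "rvec" (rotation vector, rad) and "tvec" (3), from world to camera coordinates, as OpenCV has them. Camera axes: x right, y down, z forward; pixel columns grow to the right and rows downward; lengths in m; the calibration is good to about 2 mm. A picture is of the moment at which its call begins: read the wrist's pose just before it. camera_model takes no time and is no camera call; for the wrist camera it gives the pose at the moment of the call.
- ctrl.hand_in(): hands the job in; it is judged then, once.
The state is a dict: "time_s": time; "qpos": joint angles; "joint_vel": joint speeds; "tau": joint torques, N m; "ee_pos": TCP position; "eef_rot": TCP orientation; "force": force on the tool from outside, world axes, zero at the start; "moment": the same for the moment, N m; "grip_width": finger opening in m; "grip_force": force on a finger pad.
Only numpy, scipy, OpenCV 4.12 (cv2) and the standard library are available. Lean on these libraries where they do the work, as an engineer would, in place of code of your own. Each camera call takes 0.05 s, during which the arm holds its last target. There are 200 camera calls.

## Working session

There is one attempt and no reset: what is moved stays moved. The work goes in short steps, Python scripts to look and compute and a tool call to move; the robot and the scene stay as the last step left them, time stands still between calls to the robot, and variables do not carry over. Pictures are saved under pics/ and viewed, at most 10 in all, crops included, and the job is handed in when it is done.

Besides the shell and the picture viewer there is one more tool, called after "Request:" as name([rows], argument=value, ...), one row to a line, values as JSON. jog_arm: Moves the arm, as the interface text tells. Its arguments: {"type":"object","properties":{"motion":{"type":"array"},"squeeze":{"type":"number"}},"required":["motion"]}

```bash
ls; mkdir -p pics; python3 - <<'E'
from station import ctrl
import cv2
for n in("scene","top"):
    cv2.imwrite(f"pics/{n}0.png",ctrl.camera(n)[:,:,::-1]); print(n,ctrl.camera_model(n))
o=ctrl.get_obs();print(o); print(ctrl.pinch_z)
E
```

```text
pics
scene {'intrinsics': array([[454.68269285,   0.        , 323.54647699],
       [  0.        , 454.68269285, 237.82926087],
       [  0.        ,   0.        ,   1.        ]]), 'rvec': array([ 1.56096497,  2.20852463, -0.71470188]), 'tvec': array([ 0.17681851, -0.411984  ,  1.48803185])}
top {'intrinsics': array([[433.24632445,   0.        , 319.41776912],
       [  0.        , 433.24632445, 237.28033238],
       [  0.        ,   0.        ,   1.        ]]), 'rvec': array([ 2.15623246, -2.14706007,  0.17062076]), 'tvec': array([0.00769647, 0.59601617, 1.17045763])}
{'time_s': 0.1, 'qpos': array([-1.39059674e+00,  3.00460278e-01,  1.52151774e+00, -6.13230313e-05,
        1.32069813e+00, -6.66026102e-02]), 'joint_vel': array([-0.00105143, -0.00142934, -0.0005243 ,  0.00057316, -0.00245808,
        0.00016942]), 'tau': array([ 2.07004960e-03, -5.32642722e+01, -3.53283191e+01,  7.09267915e-02,
        2.35034258e-02, -7.09016649e-05]), 'ee_pos': array([ 0.13430495, -0.53310564,  0.20491906]), 'eef_rot': array([-3.14050761e+00, -1.28428073e-05,  2.46817397e-01]), 'force': array([0.46910664, 0.50946458, 0.03846456]), 'moment': array([ 0.08386578,  0.0552939 , -0.01199264]), 'grip_force': 0.0, 'grip_width': 0.09383222968955138}
0.0188
```

View pics/top0.png

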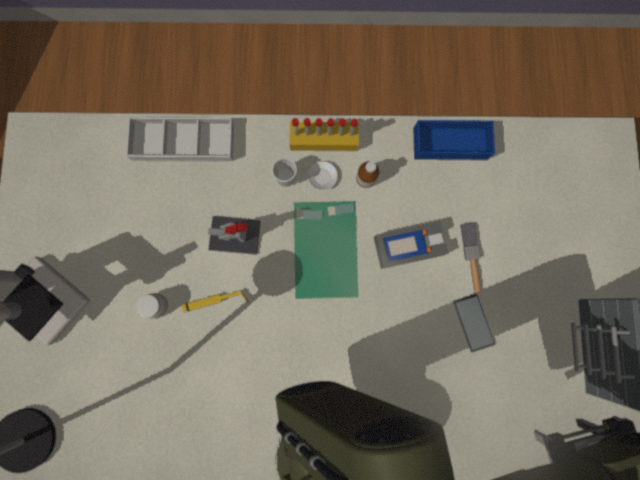

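View pics/scene0.png

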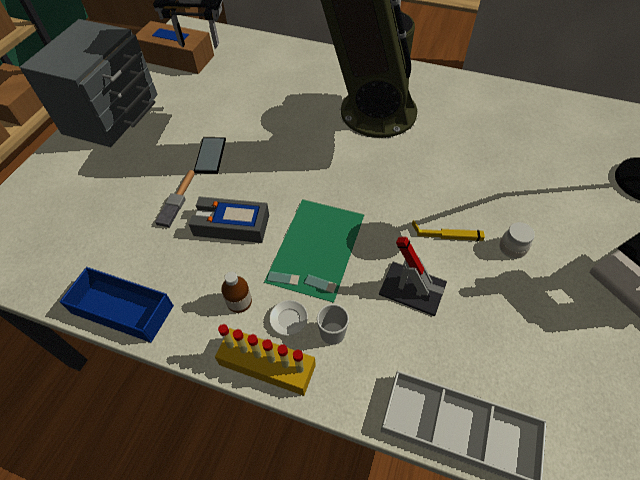

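The top view shows two tool candidates: the red-handled tool in the dark-based stand at (234,232) and a loose yellow look-alike at (215,300). The red one in the slanted stand fits the description. The case is at (408,247), with its white channel to the right at (436,240). The sheet is at (326,250), with the slides at its far end.

```bash
cat > h.py <<'E'
import numpy as np, cv2
from station import ctrl
from scipy.spatial.transform import Rotation as Ro
def cam(n):
    m=ctrl.camera_model(n); R=Ro.from_rotvec(m["rvec"]).as_matrix(); return m["intrinsics"],R,np.array(m["tvec"])
def ray(n,uv,c=None):
    K,R,t=c or cam(n); d=R.T@np.linalg.solve(K,[uv[0],uv[1],1.]); return -R.T@t,d/np.linalg.norm(d)
def plane(n,uv,z,c=None):
    o,d=ray(n,uv,c); return o+d*(z-o[2])/d[2]
def proj(n,p,c=None):
    K,R,t=c or cam(n); q=K@(R@np.asarray(p)+t); return q[:2]/q[2]
def cross(r1,r2):
    A=np.array([r1[1],-r2[1]]).T; s=np.linalg.lstsq(A,r2[0]-r1[0],rcond=None)[0]
    a=r1[0]+s[0]*r1[1]; b=r2[0]+s[1]*r2[1]; return (a+b)/2,np.linalg.norm(a-b)
def mask(im,lo,hi):
    return cv2.inRange(cv2.cvtColor(im,cv2.COLOR_RGB2HSV),np.array(lo),np.array(hi))
def rects(m,roi,minA=15):
    x0,y0,x1,y1=roi; k=np.zeros_like(m); k[y0:y1,x0:x1]=m[y0:y1,x0:x1]
    cs=cv2.findContours(k,cv2.RETR_EXTERNAL,cv2.CHAIN_APPROX_NONE)[0]
    return sorted([(cv2.contourArea(c),cv2.minAreaRect(c),cv2.boxPoints(cv2.minAreaRect(c))) for c in cs if cv2.contourArea(c)>=minA],key=lambda r:-r[0])
E
python3 - <<'E'
from h import *
np.set_printoptions(precision=4,suppress=True)
t=cv2.imread("pics/top0.png")[:,:,::-1].copy(); s=cv2.imread("pics/scene0.png")[:,:,::-1].copy()
def show(lbl,n,im,lo,hi,roi,z,k=2):
    for A,r,b in rects(mask(im,lo,hi),roi)[:k]:
        print(lbl,n,A,np.round(r[0],1),"c",plane(n,r[0],z)[:2],"corners",[list(np.round(plane(n,p,z)[:2],3)) for p in b])
show("blue","top",t,(100,120,60),(130,255,255),(370,215,460,275),.052)
show("blue","scene",s,(100,120,60),(130,255,255),(180,190,280,250),.052)
show("sheet","top",t,(65,80,40),(90,255,255),(280,190,370,310),.002,1)
show("sheet","scene",s,(65,80,40),(90,255,255),(250,190,380,310),.002,1)
R=[]
for n,im,roi in(("top",t,(200,210,265,260)),("scene",s,(370,225,450,300))):
    m=cv2.bitwise_or(mask(im,(0,150,80),(8,255,255)),mask(im,(172,150,80),(180,255,255)))
    for A,r,b in rects(m,roi)[:2]: print("red",n,A,r[0],np.round(b,1).tolist())
big=lambda im,r:cv2.resize(im[r[1]:r[3],r[0]:r[2]],(400,300),interpolation=cv2.INTER_CUBIC)
o=np.vstack([np.hstack([big(t,(200,205,280,265)),big(t,(370,215,450,275))]),np.hstack([big(s,(370,225,470,320)[:0] or (365,230,465,305+0)),big(s,(180,185,280,260))])])
cv2.imwrite("pics/c1.png",o[:,:,::-1])
E
```

```text
blue top 295.5 [405.2 245.2] c [ 0.5738 -0.2283] corners [[np.float64(0.594), np.float64(-0.168)], [np.float64(0.618), np.float64(-0.276)], [np.float64(0.554), np.float64(-0.288)], [np.float64(0.53), np.float64(-0.181)]]
blue scene 803.0 [235.  213.8] c [ 0.5729 -0.2264] corners [[np.float64(0.617), np.float64(-0.271)], [np.float64(0.553), np.float64(-0.298)], [np.float64(0.528), np.float64(-0.181)], [np.float64(0.592), np.float64(-0.157)]]
sheet top 4903.0 [325.  249.4] c [ 0.5667 -0.0066] corners [[np.float64(0.704), np.float64(0.085)], [np.float64(0.709), np.float64(-0.093)], [np.float64(0.433), np.float64(-0.096)], [np.float64(0.429), np.float64(0.077)]]
sheet scene 5766.5 [313.7 248.3] c [ 0.5754 -0.0089] corners [[np.float64(0.71), np.float64(-0.09)], [np.float64(0.408), np.float64(-0.127)], [np.float64(0.427), np.float64(0.081)], [np.float64(0.716), np.float64(0.089)]]
red top 130.5 (235.53199768066406, 227.6759796142578) [[224.0, 225.5], [245.60000610351562, 221.60000610351562], [247.10000610351562, 229.8000030517578], [225.5, 233.6999969482422]]
red scene 116.0 (415.57000732421875, 258.4617919921875) [[405.79998779296875, 245.6999969482422], [410.1000061035156, 243.39999389648438], [425.29998779296875, 271.20001220703125], [421.0, 273.5]]
red scene 48.5 (402.55169677734375, 239.62069702148438) [[396.0, 241.0], [398.79998779296875, 234.10000610351562], [409.1000061035156, 238.1999969482422], [406.29998779296875, 245.10000610351562]]
```

View pics/c1.png

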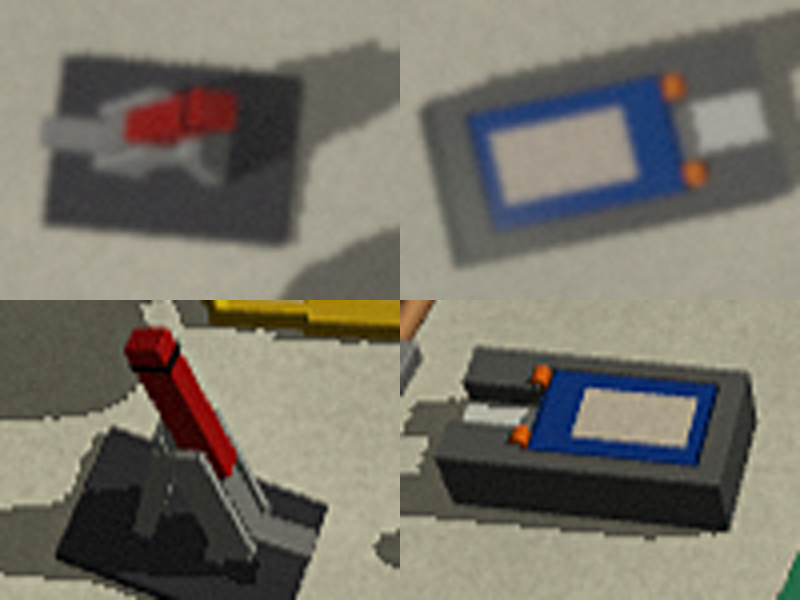

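The crop confirms it: the red tool leans right in the aluminium trough. On the case, the catches are at top-view px (424.5,232) and (429,249.5), and the white channel floor is to their right.

```bash
cat >> h.py <<'E'
def case_est(a,b):  # catch centres, world
    a,b=np.array(a)[:2],np.array(b)[:2]; y=(a-b)/np.linalg.norm(a-b)   # a = +y side catch
    x=np.array([y[1],-y[0]]); return (a+b)/2+53.5e-3*x, np.degrees(np.arctan2(x[1],x[0])), np.linalg.norm(a-b)
def rows(pos,rpy,step=.04,astep=.12,p0=None,r0=None):
    "rows (tool-axis) from the present pose to the target"
    o=ctrl.get_obs(); p=np.array(o["ee_pos"] if p0 is None else p0); r=Ro.from_euler("xyz",o["eef_rot"] if r0 is None else r0); r1=Ro.from_euler("xyz",rpy)
    w=(r.inv()*r1).as_rotvec(); D=np.array(pos)-p
    n=int(max(np.ceil(np.linalg.norm(D)/step),np.ceil(np.linalg.norm(w)/astep),1))
    for i in range(n):
        print(np.round(r.inv().apply(D/n),4).tolist()+np.round(w/n,4).tolist()); r=r*Ro.from_rotvec(w/n)
E
python3 - <<'E'
from h import *
np.set_printoptions(precision=4,suppress=True)
t=cv2.imread("pics/top0.png")[:,:,::-1].copy(); s=cv2.imread("pics/scene0.png")[:,:,::-1].copy()
for n,im,roi in(("top",t,(370,215,460,275)),("scene",s,(180,185,280,260))):
    r=rects(mask(im,(5,150,120),(20,255,255)),roi,4)[:2]; print(n,[(x[0],x[1][0]) for x in r])
    P=sorted([plane(n,x[1][0],.053) for x in r],key=lambda p:p[0]); print(P,case_est(P[0],P[1]))
# stand base corners in top view, at ~10 mm
B=np.array([plane("top",p,.01) for p in [(213,216.6),(260.4,220),(258.4,253.6),(208.6,250.6)]]);print(B[:,:2],B.mean(0),np.linalg.norm(B[0]-B[1]),np.linalg.norm(B[1]-B[2]))
# handle end: scene (402.5,239.6)~cap centre ; top: cap at crop (210,115)
print("cap",cross(ray("scene",(402.5,238)),ray("top",(200+214/5,205+113/5))))
rows((.50,-.24,.33),(np.pi,0,1.75))
E
```

```text
top [(8.0, (428.5, 249.5)), (7.5, (424.5, 231.5))]
[array([ 0.5619, -0.2927,  0.053 ]), array([ 0.6124, -0.2832,  0.053 ])] (array([ 0.5772, -0.2354]), np.float64(100.66744903773996), np.float64(0.05145991163379723))
scene [(9.5, (215.5, 203.0)), (8.5, (209.5, 218.0))]
[array([ 0.5577, -0.2908,  0.053 ]), array([ 0.6078, -0.282 ,  0.053 ])] (array([ 0.5735, -0.2337]), np.float64(99.97646777920612), np.float64(0.05085441639182788))
[[0.6597 0.3177]
 [0.6505 0.1806]
 [0.5528 0.1841]
 [0.5608 0.3264]] [0.6059 0.2522 0.01  ] 0.1373201278046657 0.09773172028097864
cap (array([0.599 , 0.2054, 0.1785]), np.float64(0.005437985300136982))
[0.0328, -0.015, -0.0096, -0.0001, -0.0001, -0.1156]
[0.0343, -0.0111, -0.0096, -0.0001, -0.0001, -0.1156]
[0.0354, -0.0071, -0.0096, -0.0001, -0.0001, -0.1156]
[0.0359, -0.003, -0.0096, -0.0001, -0.0001, -0.1156]
[0.036, 0.0012, -0.0096, -0.0001, -0.0001, -0.1156]
[0.0357, 0.0054, -0.0096, -0.0001, -0.0001, -0.1156]
[0.0348, 0.0094, -0.0096, -0.0001, -0.0001, -0.1156]
[0.0335, 0.0134, -0.0096, -0.0001, -0.0001, -0.1156]
[0.0317, 0.0172, -0.0096, -0.0001, -0.0001, -0.1156]
[0.0295, 0.0207, -0.0096, -0.0001, -0.0001, -0.1156]
[0.0269, 0.024, -0.0096, -0.0001, -0.0001, -0.1156]
[0.024, 0.0269, -0.0096, -0.0001, -0.0001, -0.1156]
[0.0207, 0.0295, -0.0096, -0.0001, -0.0001, -0.1156]
```

Request:
jog_arm([
  [0.033,-0.015,-0.01,0,0,-0.115,1],
  [0.034,-0.011,-0.01,0,0,-0.115,1],
  [0.035,-0.007,-0.01,0,0,-0.115,1],
  [0.036,-0.003,-0.01,0,0,-0.115,1],
  [0.036,0.001,-0.01,0,0,-0.115,1],
])

```text
time_s: 0.6
ee_pos: [0.2756, -0.4198, 0.2556]
eef_rot: [-3.141, -0.0, 0.826]
force: [0.2, -0.6, 0.4]
grip_width: 0.0942
grip_force: 0.0
```

Request:
jog_arm([
  [0.036,0.005,-0.01,0,0,-0.115,1],
  [0.035,0.009,-0.01,0,0,-0.115,1],
  [0.033,0.013,-0.01,0,0,-0.115,1],
  [0.032,0.017,-0.01,0,0,-0.115,1],
  [0.03,0.021,-0.01,0,0,-0.115,1],
])

```text
time_s: 1.1
ee_pos: [0.4163, -0.3062, 0.3057]
eef_rot: [-3.141, -0.0, 1.401]
force: [-0.2, -0.3, -0.3]
grip_width: 0.0937
grip_force: 0.0
```

Request:
jog_arm([
  [0.027,0.024,-0.01,0,0,-0.115,1],
  [0.024,0.027,-0.01,0,0,-0.115,1],
  [0.021,0.029,-0.01,0,0,-0.115,1],
  [0,0,0,0,0,0,1],
])

```text
time_s: 1.5
ee_pos: [0.5022, -0.2376, 0.3359]
eef_rot: [3.141, -0.0, 1.749]
force: [1.0, -1.0, -0.0]
grip_width: 0.0941
grip_force: 0.0
```

```bash
python3 - <<'E'
from h import *
o=ctrl.get_obs();print(o["time_s"],o["ee_pos"],o["eef_rot"],o["qpos"],o["joint_vel"]); c=cam("wrist"); im=ctrl.camera("wrist"); cv2.imwrite("pics/w1.png",im[:,:,::-1])
np.save("w1c.npy",np.array([c[0],c[1],np.tile(c[2],(3,1))]))
print(c, "case expected px", proj("wrist",(.525,0,.05),c), proj("wrist",(.575,-.235,.052),c))
E
```

```text
1.5 [ 0.50220419 -0.23761613  0.33586664] [ 3.14079805e+00 -7.25997492e-06  1.74914027e+00] [-5.08108228e-01  2.51492642e-01  1.28505781e+00  5.09522206e-04
  1.60443217e+00 -6.86434881e-01] [-0.06491958 -0.02273536  0.06735964 -0.01500633 -0.02475156  0.05340443]
(array([[371.64927499,   0.        , 312.15531049],
       [  0.        , 371.64927499, 240.71980876],
       [  0.        ,   0.        ,   1.        ]]), array([[ 9.84217477e-01,  1.76962750e-01,  3.78598469e-04],
       [ 1.71703418e-01, -9.55479893e-01,  2.39950223e-01],
       [ 4.28239946e-02, -2.36098197e-01, -9.70785119e-01]]), array([-0.45219361, -0.36971617,  0.43889872])) case expected px [ 3.70255149e+02 -1.56369655e-01] [369.39887064 213.77248306]
```

View pics/w1.png

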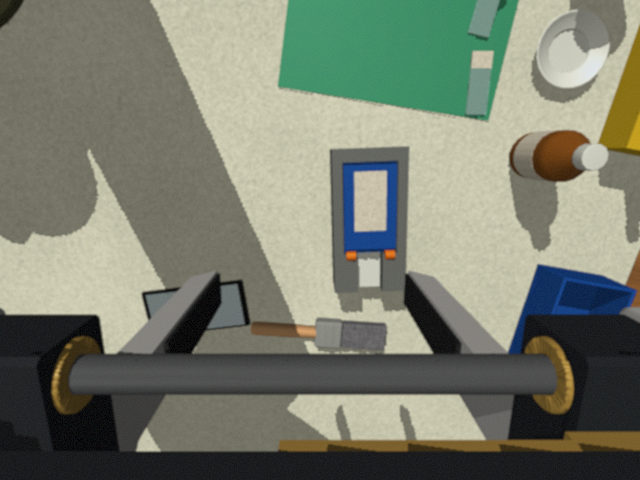

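The wrist view shows the case at (370,220), with its orange catches at about (350,255) and (390,254) and the white channel floor at (369,271).

```bash
python3 - <<'E'
from h import *
np.set_printoptions(precision=4,suppress=True)
a=np.load("w1c.npy"); c=(a[0],a[1],a[2][0]); im=cv2.imread("pics/w1.png")[:,:,::-1].copy()
r=rects(mask(im,(5,150,120),(20,255,255)),(330,240,410,270),4)[:2]
P=sorted([plane("wrist",x[1][0],.053,c) for x in r],key=lambda p:p[0]); print([x[1] for x in r],case_est(P[0],P[1]))
for l,lo,hi,roi,z in(("white",(0,0,150),(180,60,255),(345,255,400,300),.032),("label",(0,10,120),(30,120,255),(350,165,392,240),.052),("blue",(100,120,50),(130,255,255),(330,140,410,260),.052)):
    A,r,b=rects(mask(im,lo,hi),roi)[0]; print(l,r,plane("wrist",r[0],z,c),[plane("wrist",q,z,c)[:2].tolist() for q in b])
rows((.55,.215,.34),(np.pi,0,np.radians(86.5)),.045)
E
```

```text
[((389.5, 254.0), (8.0, 9.0), 90.0), ((350.5, 255.0), (8.0, 9.0), 90.0)] (array([ 0.5761, -0.2344]), np.float64(101.71507802477171), np.float64(0.05037163860576259))
white ((368.5, 272.0), (28.0, 21.0), 90.0) [ 0.5947 -0.3168  0.032 ] [[0.5764196220999803, -0.2998138785611184], [0.6044124559325219, -0.29478400450620607], [0.6132502303832491, -0.3341146699634274], [0.5847197054184972, -0.3392402289520986]]
label ((370.5, 200.5), (59.0, 31.0), 90.0) [ 0.5728 -0.2183  0.052 ] [[0.5462945049927569, -0.18622654741727995], [0.5837149372738177, -0.17949916936953397], [0.6002847150062178, -0.25171506542207966], [0.5614057402233017, -0.2587022287394156]]
blue ((370.0, 206.0), (54.0, 90.0), 0.0) [ 0.5736 -0.2252  0.052 ] [[0.5518115063861396, -0.288622952118842], [0.5294517099188226, -0.17706560949577493], [0.5942237729154907, -0.16542034847964165], [0.6204888775411985, -0.27628215716021587]]
[0.0399, 0.0115, -0.0004, -0.0, -0.0, 0.0213]
[0.0401, 0.0107, -0.0004, -0.0, -0.0, 0.0213]
[0.0403, 0.0098, -0.0004, -0.0, -0.0, 0.0213]
[0.0405, 0.009, -0.0004, -0.0, -0.0, 0.0213]
[0.0407, 0.0081, -0.0004, -0.0, -0.0, 0.0213]
[0.0409, 0.0072, -0.0004, -0.0, -0.0, 0.0213]
[0.041, 0.0063, -0.0004, -0.0, -0.0, 0.0213]
[0.0411, 0.0055, -0.0004, -0.0, -0.0, 0.0213]
[0.0412, 0.0046, -0.0004, -0.0, -0.0, 0.0213]
[0.0413, 0.0037, -0.0004, -0.0, -0.0, 0.0213]
[0.0414, 0.0028, -0.0004, -0.0, -0.0, 0.0213]
```

Request:
jog_arm([
  [0.038,-0.006,0,0,0,0.024,1],
  [0.038,-0.006,0,0,0,0.024,1],
  [0.038,-0.006,0,0,0,0.024,1],
  [0.038,-0.006,0,0,0,0.024,1],
  [0.038,-0.006,0,0,0,0.024,1],
])

```text
time_s: 2.05
ee_pos: [0.4456, -0.0547, 0.335]
eef_rot: [-3.141, 0.0, 1.618]
force: [0.8, 0.2, 0.0]
grip_width: 0.0939
grip_force: 0.0
```

Request:
jog_arm([
  [0.038,-0.006,0,0,0,0.024,1],
  [0.038,-0.006,0,0,0,0.024,1],
  [0.038,-0.006,0,0,0,0.024,1],
  [0.038,-0.006,0,0,0,0.024,1],
  [0,0,0,0,0,0.024,1],
])

```text
time_s: 2.55
ee_pos: [0.4196, 0.0986, 0.3351]
eef_rot: [-3.141, -0.0, 1.502]
force: [-0.5, -1.1, 0.5]
grip_width: 0.0939
grip_force: 0.0
```

```bash
python3 - <<'E'
from h import *
o=ctrl.get_obs();print(o["time_s"],o["ee_pos"],o["eef_rot"],o["qpos"]); c=cam("wrist"); im=ctrl.camera("wrist"); cv2.imwrite("pics/w2.png",im[:,:,::-1])
np.save("w2c.npy",np.array([c[0],c[1],np.tile(c[2],(3,1))]))
E
```

```text
2.55 [0.41957038 0.09857902 0.33512648] [-3.14111103e+00 -2.95468214e-04  1.50230513e+00] [ 1.45498244e-01 -4.26993120e-02  1.60981337e+00  3.91009876e-04
  1.57488649e+00  2.13990890e-01]
```

View pics/w2.png

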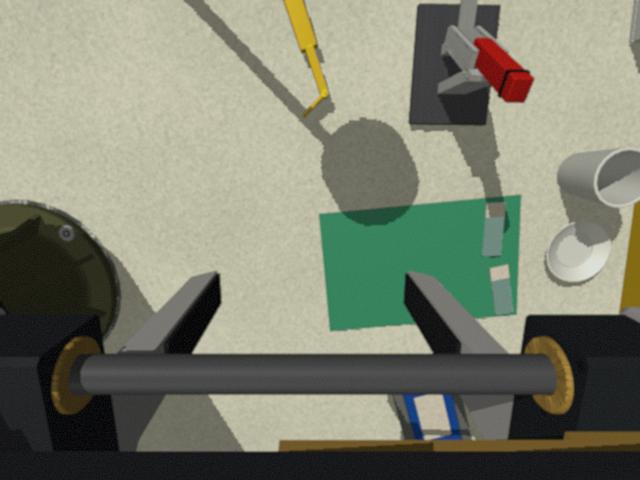

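The picture shows the stand at (455,65), with the red handle's cap at (517,85) and the yellow look-alike at (305,40). I slid the wrong way in x, so I'm going back above the stand's near end.

Request:
jog_arm([
  [0.006,0.036,0,0,0,0,1],
  [0.006,0.036,0,0,0,0,1],
  [0.006,0.036,0,0,0,0,1],
  [0.006,0.036,0,0,0,0,1],
  [0.006,0.036,0,0,0,0,1],
])

```text
time_s: 3.1
ee_pos: [0.6037, 0.1117, 0.3349]
eef_rot: [-3.141, 0.0, 1.499]
force: [-0.5, 0.1, 0.5]
grip_width: 0.094
grip_force: 0.0
```

Request:
jog_arm([
  [0,0,0,0,0,0,1],
  [0,0,0,0,0,0,1],
])

```text
time_s: 3.3
ee_pos: [0.6025, 0.1121, 0.3342]
eef_rot: [-3.14, 0.001, 1.5]
force: [0.8, 0.0, -0.4]
grip_width: 0.0943
grip_force: 0.0
```

```bash
python3 - <<'E'
from h import *
np.set_printoptions(precision=4,suppress=True)
o=ctrl.get_obs();print(o["time_s"],o["ee_pos"],o["eef_rot"],o["qpos"]); c=cam("wrist"); im=ctrl.camera("wrist"); cv2.imwrite("pics/w3.png",im[:,:,::-1])
np.save("w3c.npy",np.array([c[0],c[1],np.tile(c[2],(3,1))]))
print([proj("wrist",p,c) for p in((.606,.252,.01),(.603,.2,.178))])
m=cv2.bitwise_or(mask(im,(0,150,80),(8,255,255)),mask(im,(172,150,80),(180,255,255)))
for A,r,b in rects(m,(150,0,500,310)): print(A,r,b.round(1).tolist())
E
```

```text
3.3 [0.6025 0.1121 0.3342] [-3.1396  0.0006  1.4997] [ 0.1243  0.3944  1.1031 -0.0002  1.6462  0.1954]
[array([307.7707,  91.294 ]), array([306.0766, 126.5616])]
623.0 ((306.5, 83.0), (36.0, 19.0), 90.0) [[297.0, 65.0], [316.0, 65.0], [316.0, 101.0], [297.0, 101.0]]
543.5 ((306.0, 118.5), (29.0, 20.0), 90.0) [[296.0, 104.0], [316.0, 104.0], [316.0, 133.0], [296.0, 133.0]]
```

View pics/w3.png

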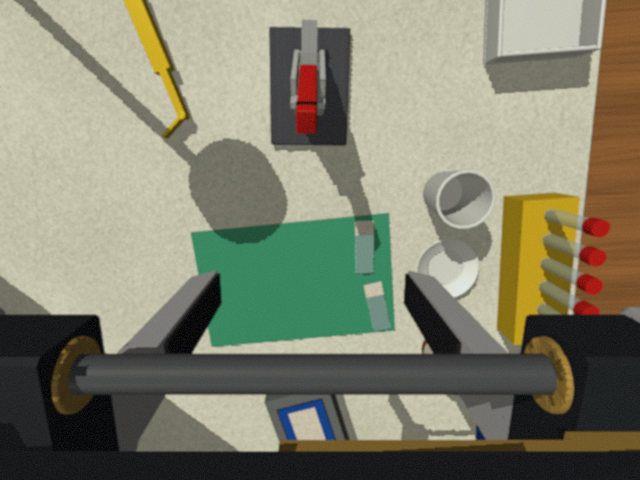

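The handle spans columns 296–316 and lines up with the gripper, with the cap's lower edge at row 133 and the stand base at (310,86). My predicted cap position falls within a pixel sideways, so I'm going in to grasp.

Request:
jog_arm([
  [0.035,-0.002,0,0,0,0,1],
  [0.035,-0.002,0,0,0,0,1],
  [0.035,-0.002,0,0,0,0,1],
  [0,0,0.04,0,0,0,1],
  [0,0,0.04,0,0,0,1],
])

```text
time_s: 3.85
ee_pos: [0.6028, 0.2193, 0.2562]
eef_rot: [3.138, -0.001, 1.503]
force: [0.2, -0.5, -0.9]
grip_width: 0.0939
grip_force: 0.0
```

Request:
jog_arm([
  [0,0,0.04,0,0,0,1],
  [0,0,0.04,0,0,0,1],
  [0,0,0.03,0,0,0,1],
  [0,0,0.015,0,0,0,1],
  [0,0,0,0,0,0,1],
])

```text
time_s: 4.35
ee_pos: [0.6027, 0.2184, 0.1298]
eef_rot: [-3.14, 0.001, 1.501]
force: [-0.1, 0.5, -0.3]
grip_width: 0.0936
grip_force: 0.0
```

```bash
python3 - <<'E'
from h import *
o=ctrl.get_obs();print(o["time_s"],o["ee_pos"],o["eef_rot"],o["force"],ctrl.pinch_z); im=ctrl.camera("wrist"); cv2.imwrite("pics/w4.png",im[:,:,::-1])
E
```

```text
4.35 [0.60270138 0.21836876 0.12981054] [-3.13996476e+00  7.05141708e-04  1.50141438e+00] [-0.05149456  0.50282315 -0.26040201] 0.0188
```

View pics/w4.png

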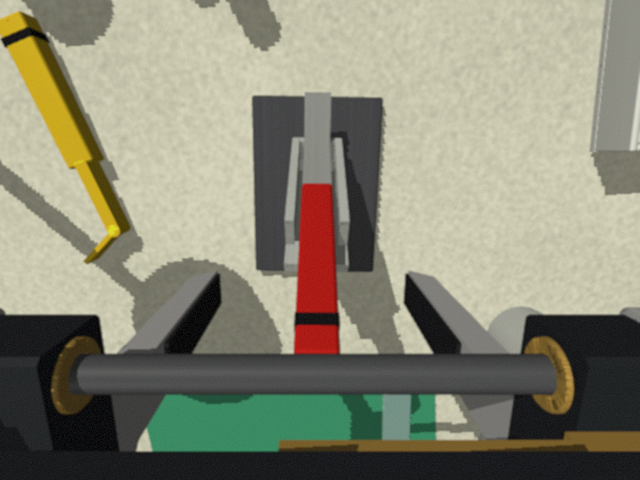

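The handle sits between the fingers at columns 297–337, and the finger midline is at about 312. Closing now.

Request:
jog_arm([
  [0,0,0,0,0,0,-1],
  [0,0,0,0,0,0,-1],
  [0,0,0,0,0,0,-1],
  [0,0,0,0,0,0,-1],
  [0,0,0,0,0,0,-1],
], squeeze=50)

```text
time_s: 4.9
ee_pos: [0.6035, 0.2191, 0.1307]
eef_rot: [3.141, -0.0, 1.502]
force: [-0.1, -0.1, -0.2]
grip_width: 0.0574
grip_force: 0.0
```

Request:
jog_arm([
  [0,0,0,0,0,0,-1],
  [0,0,0,0,0,0,-1],
  [0,0,0,0,0,0,-1],
])

```text
time_s: 5.2
ee_pos: [0.6035, 0.219, 0.1304]
eef_rot: [-3.142, 0.0, 1.502]
force: [0.0, 0.1, 0.1]
grip_width: 0.0335
grip_force: 0.0
```

Request:
jog_arm([
  [0,0,0,0,0,0,-1],
  [0,0,0,0,0,0,-1],
  [0,0,0,0,0,0,-1],
  [0,0,0,0,0,0,-1],
])

```text
time_s: 5.6
ee_pos: [0.6035, 0.2191, 0.1305]
eef_rot: [3.141, -0.0, 1.502]
force: [0.8, -0.2, -0.4]
grip_width: 0.018
grip_force: 49.9
```

Request:
jog_arm([
  [-0.005,0,-0.0087,0,0,0,-1],
  [-0.01,0,-0.0173,0,0,0,-1],
  [-0.015,0,-0.026,0,0,0,-1],
  [-0.015,0,-0.026,0,0,0,-1],
  [-0.015,0,-0.026,0,0,0,-1],
])

```text
time_s: 6.1
ee_pos: [0.5991, 0.1577, 0.2368]
eef_rot: [3.141, 0.0, 1.501]
force: [0.4, 0.2, -1.1]
grip_width: 0.0178
grip_force: 49.9
```

Request:
jog_arm([
  [-0.015,0,-0.026,0,0,0,-1],
  [-0.015,0,-0.026,0,0,0,-1],
  [0,0,0,0,0,0,-1],
  [0,0,0,0,0,0,-1],
])

```text
time_s: 6.5
ee_pos: [0.5971, 0.1287, 0.2868]
eef_rot: [3.141, -0.0, 1.501]
force: [-0.5, -0.4, -2.4]
grip_width: 0.0177
grip_force: 49.9
```

```bash
python3 - <<'E'
from h import *
np.set_printoptions(precision=4,suppress=True)
o=ctrl.get_obs();print(o["time_s"],o["ee_pos"],o["eef_rot"],o["force"],o["grip_width"],o["qpos"]); c=cam("scene"); im=ctrl.camera("scene"); im2=ctrl.camera("top");im3=ctrl.camera("wrist")
cv2.imwrite("pics/s5.png",im[:,:,::-1]);cv2.imwrite("pics/t5.png",im2[:,:,::-1]);cv2.imwrite("pics/w5.png",im3[:,:,::-1])
u,v=proj("scene",o["ee_pos"]).astype(int); r=im[v-75:v+75,u-100:u+100]
cv2.imwrite("pics/s5c.png",np.hstack([cv2.resize(r,(400,300),interpolation=cv2.INTER_CUBIC),cv2.resize(im3,(400,300))])[:,:,::-1]); print(u,v)
E
```

```text
6.5 [0.5971 0.1287 0.2868] [ 3.1409 -0.      1.5009] [-0.4642 -0.3758 -2.424 ] 0.01765523994581704 [ 0.1525  0.3959  1.2067 -0.0001  1.5383  0.2224]
370 195
```

View pics/s5c.png

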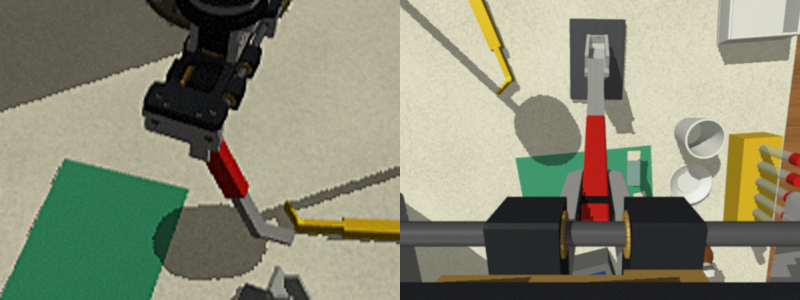

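The tool is held and lifted clear, leaning about 30° with its toe pointing left (away from the grip). I'm checking its pose in the hand numerically with the red/steel boundary and the toe end.

```bash
python3 - <<'E'
from h import *
np.set_printoptions(precision=1,suppress=True)
im=cv2.imread("pics/w5.png")[:,:,::-1].copy(); c=cam("wrist"); o=ctrl.get_obs()
m=cv2.bitwise_or(mask(im,(0,150,80),(8,255,255)),mask(im,(172,150,80),(180,255,255)))
for r in (184,186,190,195,200,250): 
    x=np.where(m[r,200:420])[0]; print(r,(x.min()+200,x.max()+200) if len(x) else None)
print("top red row",np.where(m[100:300,200:420].any(1))[0].min()+100)
for r in range(84,184,8):
    x=im[r,270:350].astype(int); print(r,x[30:55:4].sum(1)//3)
R=Ro.from_euler("xyz",o["eef_rot"]); 
for g,dx,lean in((.1305,.0027,30),(.1305,0,30),(.1305,.0027,27),(.127,.0027,30)):
    L=np.radians(lean); X=np.array([np.cos(L),0,-np.sin(L)]); Z=np.array([-np.sin(L),0,-np.cos(L)])  # tool axes in TCP frame (TCP z down)
    P=lambda x,z,y=0:proj("wrist",o["ee_pos"]+R.apply(np.array([0,y,-.0188])+X*(x-dx)+Z*(z-g)).ravel(),c)
    # X: tool +x at lean L points stand-x and up -> TCP -z
    X=np.array([np.cos(L),0,-np.sin(L)])
    print(g,dx,lean,"handle edge",P(.011,.055),P(.011,.055,.009),P(.011,.055,-.009),"shank/bend",P(.005,0),"tip",P(.0344,-.0161),"back edge",P(.011,.165))
E
```

```text
184 None
186 (np.int64(300), np.int64(325))
190 (np.int64(299), np.int64(326))
195 (np.int64(299), np.int64(326))
200 (np.int64(298), np.int64(327))
250 (np.int64(295), np.int64(329))
top red row 185
84 [173  77  84 177 178 179 171]
92 [130  95 106 173 174 176 173]
100 [146 148 150 146 150 150 149]
108 [149 145 151 147 148 149 150]
116 [145 147 150 146 149 148 148]
124 [123 147 150 146 149 149 148]
132 [115 146 151 144 148 148 145]
140 [116 149 150 148 149 147 146]
148 [117 148 151 144 148 149 145]
156 [130 146 149 144 150 145 149]
164 [143 143 148 147 147 146 147]
172 [151 145 146 143 146 145 149]
180 [146 145 148 147 145 149 146]
0.1305 0.0027 30 handle edge [312.4 190.8] [327.5 190.8] [297.2 190.8] shank/bend [312.4 151.6] tip [312.3 101.5] back edge [312.4 363. ]
0.1305 0 30 handle edge [312.4 187. ] [327.6 187. ] [297.1 187. ] shank/bend [312.4 148.2] tip [312.3  97.6] back edge [312.4 359.5]
0.1305 0.0027 27 handle edge [312.4 195.8] [327.3 195.8] [297.4 195.8] shank/bend [312.4 160. ] tip [312.3 111.3] back edge [312.4 359.5]
0.127 0.0027 30 handle edge [312.4 194.3] [327.7 194.3] [297.  194.3] shank/bend [312.4 154.1] tip [312.3 103.7] back edge [312.4 371.7]
```

```bash
cat >> h.py <<'E'
CO=np.array([.5758,-.2345,0]); CY=np.radians(102.2); G=.132; DX=0.
def tcp(hx,hz,L,hy=0.):
    "TCP pos, rpy for heel at case (hx,hy,hz) and bar lean L deg"
    d=np.radians(L-30); l=np.radians(L); Rc=Ro.from_euler("z",CY)
    heel=CO+Rc.apply([hx,hy,hz]); x=np.array([np.cos(d),0,np.sin(d)]); z=np.array([np.sin(d),0,-np.cos(d)])
    M=Rc.as_matrix()@np.array([x,np.cross(z,x),z]).T
    gp=heel+Rc.apply(G*np.array([-np.sin(l),0,np.cos(l)])+DX*np.array([np.cos(l),0,np.sin(l)]))
    return gp+M[:,2]*.0188, Ro.from_matrix(M).as_euler("xyz")
def heel():
    "heel in case frame and lean, from the measured TCP"
    o=ctrl.get_obs(); Rc=Ro.from_euler("z",CY); M=Rc.inv()*Ro.from_euler("xyz",o["eef_rot"]); z=M.as_matrix()[:,2]
    L=30+np.degrees(np.arctan2(z[0],-z[2])); l=np.radians(L)
    p=Rc.inv().apply(o["ee_pos"]-CO)-z*.0188-G*np.array([-np.sin(l),0,np.cos(l)]); return np.round(p*1000,1),round(L,1)
E
python3 - <<'E'
from h import *
print(heel()); p,r=tcp(-.100,.085,25); print(p,r); rows(p,r,.042)
E
```

```text
(array([417.4, -97.5, 189.6]), np.float64(30.0))
[ 0.60906762 -0.38836886  0.18590417] [3.14159265 0.08726646 1.7837265 ]
[-0.0397, 0.0037, 0.0076, -0.0011, -0.0067, -0.0216]
[-0.0397, 0.0028, 0.0079, -0.0011, -0.0067, -0.0216]
[-0.0397, 0.0019, 0.0082, -0.0011, -0.0067, -0.0216]
[-0.0397, 0.0011, 0.0084, -0.0011, -0.0067, -0.0216]
[-0.0396, 0.0002, 0.0087, -0.0011, -0.0067, -0.0216]
[-0.0396, -0.0007, 0.009, -0.0011, -0.0067, -0.0216]
[-0.0395, -0.0015, 0.0092, -0.0011, -0.0067, -0.0216]
[-0.0394, -0.0024, 0.0095, -0.0011, -0.0067, -0.0216]
[-0.0393, -0.0032, 0.0098, -0.0011, -0.0067, -0.0216]
[-0.0391, -0.0041, 0.01, -0.0011, -0.0067, -0.0216]
[-0.0389, -0.005, 0.0103, -0.0011, -0.0067, -0.0216]
[-0.0388, -0.0058, 0.0105, -0.0011, -0.0067, -0.0216]
[-0.0386, -0.0067, 0.0108, -0.0011, -0.0067, -0.0216]
```

Request:
jog_arm([
  [-0.04,0.004,0.006,0,-0.0067,-0.0216,-1],
  [-0.04,0.003,0.006,0,-0.0067,-0.0216,-1],
  [-0.04,0.002,0.006,0,-0.0067,-0.0216,-1],
  [-0.04,0.001,0.006,0,-0.0067,-0.0216,-1],
  [-0.04,0,0.006,0,-0.0067,-0.0216,-1],
])

```text
time_s: 7.15
ee_pos: [0.6017, -0.0725, 0.2578]
eef_rot: [-3.138, 0.033, 1.612]
force: [0.7, 0.9, -1.7]
grip_width: 0.0178
grip_force: 49.9
```

Request:
jog_arm([
  [-0.04,-0.001,0.006,0,-0.0067,-0.0216,-1],
  [-0.04,-0.002,0.006,0,-0.0067,-0.0216,-1],
  [-0.039,-0.002,0.007,0,-0.0067,-0.0216,-1],
  [-0.039,-0.003,0.007,0,-0.0067,-0.0216,-1],
  [-0.039,-0.004,0.007,0,-0.0067,-0.0216,-1],
])

```text
time_s: 7.65
ee_pos: [0.6061, -0.2711, 0.2339]
eef_rot: [-3.133, 0.066, 1.72]
force: [1.0, 0.2, -2.0]
grip_width: 0.0181
grip_force: 49.9
```

Request:
jog_arm([
  [-0.039,-0.005,0.01,0,-0.0067,-0.0216,-1],
  [-0.039,-0.006,0.012,0,-0.0067,-0.0216,-1],
  [-0.038,-0.007,0.012,0,-0.0067,-0.0216,-1],
  [0,0,0,0,0,0,-1],
  [0,0,0,0,0,0,-1],
])

```text
time_s: 8.15
ee_pos: [0.6078, -0.3897, 0.2083]
eef_rot: [-3.128, 0.084, 1.783]
force: [-0.4, 0.6, -1.4]
grip_width: 0.0177
grip_force: 50.0
```

```bash
python3 - <<'E'
from h import *
o=ctrl.get_obs();print(heel(),o["time_s"],o["ee_pos"],o["eef_rot"],o["force"],o["qpos"])
im=ctrl.camera("wrist");cv2.imwrite("pics/w6.png",im[:,:,::-1]); im2=ctrl.camera("scene");cv2.imwrite("pics/s6.png",im2[:,:,::-1])
p,r=tcp(-.100,.050,25); rows(p,r,.042)
cv2.imwrite("pics/c6.png",np.hstack([cv2.resize(im2[150:270,140:300],(400,300),interpolation=cv2.INTER_CUBIC),cv2.resize(im[0:300,120:520],(400,300))])[:,:,::-1])
E
```

```text
(array([-100.7,    1.2,  107.5]), np.float64(25.2)) 8.15 [ 0.60781066 -0.38966624  0.20825583] [-3.127736    0.08387513  1.78263894] [-0.36071561  0.60758092 -1.36454078] [-0.59532093  0.67432503  0.97220498 -0.06853997  1.44429075 -0.79965823]
[0.0025, 0.0007, 0.0294, -0.0062, -0.001, 0.0003]
[0.0026, 0.0005, 0.0294, -0.0062, -0.001, 0.0003]
```

View pics/c6.png

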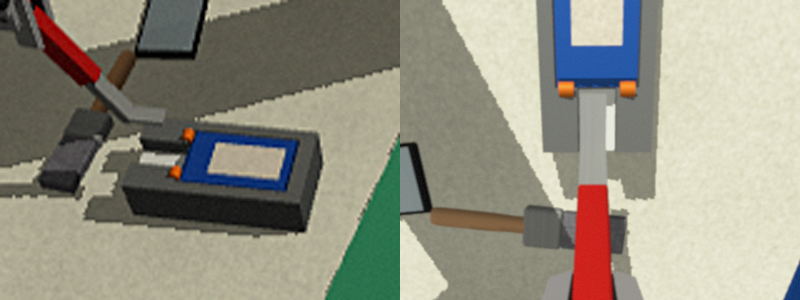

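The scene crop (left) shows the toe over the channel's front. The wrist crop (right) shows the tool bar at column 593 and the channel centre at about 597, which is mostly my small roll error. I'm correcting that and lowering.

Request:
jog_arm([
  [0.0025,0.0006,0.0294,-0.0062,-0.001,0,-1],
  [0.0025,0.0006,0.0294,-0.0062,-0.001,0,-1],
  [0,0,0,0,0,0,-1],
])

```text
time_s: 8.55
ee_pos: [0.6078, -0.3875, 0.1471]
eef_rot: [-3.137, 0.083, 1.785]
force: [0.7, 0.2, -1.6]
grip_width: 0.0178
grip_force: 50.0
```

Request:
jog_arm([
  [0.0005,0,0.005,0,0,0,-1],
  [0.0003,0,0.003,0,0,0,-1],
  [0,0,0,0,0,0,-1],
  [0,0,0,0,0,0,-1],
])

```text
time_s: 8.95
ee_pos: [0.609, -0.3897, 0.1441]
eef_rot: [3.141, 0.089, 1.783]
force: [-0.1, 0.1, -1.3]
grip_width: 0.0177
grip_force: 50.0
```

```bash
python3 - <<'E'
from h import *
o=ctrl.get_obs();print(heel(),o["time_s"],o["eef_rot"],o["force"],o["moment"])
im=ctrl.camera("wrist");cv2.imwrite("pics/w7.png",im[:,:,::-1]);c=cam("wrist")
r=rects(mask(im,(5,150,120),(20,255,255)),(200,60,420,260),4)[:2]
P=sorted([plane("wrist",x[1][0],.053,c) for x in r],key=lambda p:p[0]); print([x[1] for x in r],P,case_est(P[0],P[1]))
E
```

```text
(array([-101.5,    0.4,   43.1]), np.float64(24.9)) 8.95 [3.14054326 0.08886363 1.78328365] [-0.08094547  0.05449632 -1.30085872] [-0.03457618 -0.13929237 -0.00285993]
[((351.5, 81.0), (18.0, 19.0), 90.0), ((274.0, 80.5), (17.0, 18.0), 90.0)] [array([ 0.56245675, -0.29254621,  0.053     ]), array([ 0.61193396, -0.28219525,  0.053     ])] (array([ 0.57623998, -0.23500443]), np.float64(101.81622896262786), np.float64(0.0505483610498693))
```

Request:
jog_arm([
  [0.0002,0,0.002,0,0,0,-1],
  [0.0002,0,0.002,0,0,0,-1],
  [0,0,0,0,0,0,-1],
])

```text
time_s: 9.3
ee_pos: [0.6086, -0.3895, 0.1386]
eef_rot: [-3.141, 0.087, 1.783]
force: [0.4, 1.0, -2.2]
grip_width: 0.0178
grip_force: 50.0
```

Request:
jog_arm([
  [0.0002,0,0.002,0,0,0,-1],
  [0,0,0,0,0,0,-1],
])

```text
time_s: 9.5
ee_pos: [0.6089, -0.3897, 0.1378]
eef_rot: [3.141, 0.089, 1.783]
force: [-0.9, -0.6, 2.8]
grip_width: 0.018
grip_force: 50.0
```

```bash
python3 - <<'E'
from h import *
o=ctrl.get_obs();print(heel(),o["time_s"],o["eef_rot"],o["force"],o["moment"])
E
```

```text
(array([-101.4,    0.5,   36.8]), np.float64(24.9)) 9.5 [3.14059897 0.08866138 1.783176  ] [-0.90571003 -0.55983881  2.83618422] [ 0.21822417  0.17144241 -0.03518363]
```

Floor contact came at heel z 36.8 mm, against 37 predicted. I'm lifting about 1 mm and sliding in.

Request:
jog_arm([
  [-0.0001,0,-0.0013,0,0,0,-1],
  [0.007,0,-0.0006,0,0,0,-1],
  [0.007,0,-0.0006,0,0,0,-1],
  [0,0,0,0,0,0,-1],
])

```text
time_s: 9.9
ee_pos: [0.6057, -0.3746, 0.1382]
eef_rot: [-3.142, 0.088, 1.784]
force: [0.1, 0.1, -1.3]
grip_width: 0.0173
grip_force: 50.0
```

Request:
jog_arm([
  [0.007,0,-0.0006,0,0,0,-1],
  [0.006,0,-0.0005,0,0,0,-1],
  [0.004,0,-0.0004,0,0,0,-1],
  [0,0,0,0,0,0,-1],
])

```text
time_s: 10.3
ee_pos: [0.6022, -0.3585, 0.1385]
eef_rot: [3.141, 0.088, 1.784]
force: [0.2, 0.1, -1.5]
grip_width: 0.0181
grip_force: 50.0
```

```bash
python3 - <<'E'
from h import *
o=ctrl.get_obs();print(heel(),o["time_s"],o["eef_rot"],o["force"],o["moment"])
h,L=heel()
for a in(30,35,40,45,50,54): 
    p,r=tcp(-.070,.037,a); print(a,p.round(4),r.round(3))
p,r=tcp(-.070,.037,50);rows(p,r,.02,.05)
E
```

```text
(array([-69.4,   0.4,  37.5]), np.float64(25.0)) 10.3 [3.14125624 0.08801873 1.78388671] [ 0.24252029  0.09702161 -1.51607787] [-0.0816623  -0.11012029  0.00099383]
30 [ 0.6045 -0.3674  0.1325] [3.142 0.    1.784]
35 [ 0.6062 -0.3753  0.1264] [ 3.142 -0.087  1.784]
40 [ 0.6078 -0.3827  0.1196] [ 3.142 -0.175  1.784]
45 [ 0.6093 -0.3894  0.1122] [ 3.142 -0.262  1.784]
50 [ 0.6106 -0.3955  0.1042] [ 3.142 -0.349  1.784]
54 [ 0.6115 -0.3998  0.0974] [ 3.142 -0.419  1.784]
[-0.0039, 0.0, 0.0042, 0.0, 0.0486, 0.0]
[-0.0041, 0.0, 0.004, 0.0, 0.0486, 0.0]
[-0.0042, 0.0, 0.0038, 0.0, 0.0486, 0.0]
[-0.0044, 0.0, 0.0036, 0.0, 0.0486, 0.0]
[-0.0046, 0.0, 0.0033, 0.0, 0.0486, 0.0]
[-0.0047, 0.0, 0.0031, 0.0, 0.0486, 0.0]
[-0.0049, 0.0, 0.0029, 0.0, 0.0486, 0.0]
[-0.005, 0.0, 0.0026, 0.0, 0.0486, 0.0]
[-0.0052, 0.0, 0.0024, 0.0, 0.0486, 0.0]
```

The toe is in freely, with the heel at x −69 and the tip at about −31. Now levering.

Request:
jog_arm([
  [-0.004,0,0.0042,0,0.0486,0,-1],
  [-0.0041,0,0.004,0,0.0486,0,-1],
  [-0.0042,0,0.0038,0,0.0486,0,-1],
  [0,0,0,0,0,0,-1],
])

```text
time_s: 10.7
ee_pos: [0.6052, -0.3729, 0.1276]
eef_rot: [3.139, -0.059, 1.782]
force: [-0.5, 1.5, 8.4]
grip_width: 0.0178
grip_force: 50.0
```

Request:
jog_arm([
  [-0.0044,0,0.0036,0,0.0486,0,-1],
  [-0.0046,0,0.0033,0,0.0486,0,-1],
  [0,0,0,0,0,0,-1],
])

```text
time_s: 11.0
ee_pos: [0.6071, -0.3813, 0.1199]
eef_rot: [3.139, -0.155, 1.782]
force: [1.4, -0.3, 7.7]
grip_width: 0.0177
grip_force: 50.0
```

```bash
python3 - <<'E'
from h import *
o=ctrl.get_obs();print(heel(),o["time_s"],o["eef_rot"],o["force"],o["moment"])
E
```

```text
(array([-70.1,   0.5,  35.7]), np.float64(38.9)) 11.0 [ 3.13874833 -0.15544346  1.78184737] [ 1.41839635 -0.26859397  7.7123951 ] [ 0.75378316 -0.3626254  -0.21246808]
```

Request:
jog_arm([
  [-0.0047,0,0.0031,0,0.0486,0,-1],
  [-0.0049,0,0.0029,0,0.0486,0,-1],
  [0,0,0,0,0,0,-1],
])

```text
time_s: 11.3
ee_pos: [0.6082, -0.3889, 0.111]
eef_rot: [3.141, -0.254, 1.782]
force: [0.7, 2.6, 4.0]
grip_width: 0.0179
grip_force: 50.0
```

Request:
jog_arm([
  [-0.005,0,0.0026,0,0.0486,0,-1],
  [-0.0052,0,0.0024,0,0.0486,0,-1],
  [0,0,0,0,0,0,-1],
])

```text
time_s: 11.6
ee_pos: [0.6096, -0.3971, 0.1023]
eef_rot: [-3.14, -0.35, 1.781]
force: [-1.3, -0.1, -0.0]
grip_width: 0.0178
grip_force: 50.0
```

```bash
python3 - <<'E'
from h import *
o=ctrl.get_obs();print(heel(),o["time_s"],o["eef_rot"],o["force"],o["moment"])
im=ctrl.camera("scene");cv2.imwrite("pics/s8.png",im[:,:,::-1]);
w=ctrl.camera("wrist");cv2.imwrite("pics/w8.png",w[:,:,::-1])
a=cv2.imread("pics/scene0.png")[:,:,::-1]
for i,n in((a,"0"),(im,"8")):
  A,r,b=rects(mask(i.copy(),(100,120,60),(130,255,255)),(180,170,280,250))[0]; print(n,A,r)
  # front edge of label & cover
  for A,r,b in rects(mask(i.copy(),(0,10,140),(30,120,255)),(205,190,265,235))[:1]: print(A,r)
p=lambda x,y,z: proj("scene",CO+Ro.from_euler("z",CY).apply([x,y,z]))
print("cover front corners seated",p(-.051,.033,.052),p(-.051,-.033,.052),"raised 14",p(-.051,.033,.066),p(-.051,-.033,.066))
E
```

```text
(array([-71.3,   1.4,  35.2]), np.float64(50.1)) 11.6 [-3.14015274 -0.35031474  1.78147308] [-1.26602375 -0.12226109 -0.04755395] [-0.14801944  0.26552359  0.2077298 ]
0 803.0 ((235.02003479003906, 213.79461669921875), (44.61743927001953, 20.803668975830078), 5.572197437286377)
503.5 ((234.5, 195.5), (11.0, 59.0), 90.0)
8 863.5 ((234.2377471923828, 211.73208618164062), (46.44070816040039, 21.377470016479492), 10.619654655456543)
310.5 ((237.79434204101562, 211.93017578125), (29.91617202758789, 12.101613998413086), 10.619654655456543)
cover front corners seated [216.00690009 202.27109773] [209.16046189 221.92568432] raised 14 [214.92330419 198.83489329] [207.97367952 218.57088995]
```

The force fell to about zero between 45° and 50°, and the cover tilts about 5° more in the scene view, so it has snapped out. I'm laying the toe back level and withdrawing.

```bash
python3 - <<'E'
from h import *
p,r=tcp(-.0715,.0375,25.5);rows(p,r,.02,.09)
p2,r2=tcp(-.106,.0375,25.5); print(); rows(p2,r2,.012,p0=p,r0=r)
E
```

```text
[0.009, 0.0001, -0.004, -0.0, -0.0852, -0.0001]
[0.0087, 0.0001, -0.0048, -0.0, -0.0852, -0.0001]
[0.0082, 0.0001, -0.0055, -0.0, -0.0852, -0.0001]
[0.0077, 0.0001, -0.0062, -0.0, -0.0852, -0.0001]
[0.0072, 0.0001, -0.0068, -0.0, -0.0852, -0.0001]

[-0.0115, -0.0, 0.0009, 0.0, 0.0, 0.0]
[-0.0115, -0.0, 0.0009, 0.0, 0.0, 0.0]
[-0.0115, -0.0, 0.0009, 0.0, 0.0, 0.0]
```

Request:
jog_arm([
  [0.009,0,-0.004,0,-0.085,0,-1],
  [0.0087,0,-0.0048,0,-0.085,0,-1],
  [0.0082,0,-0.0055,0,-0.085,0,-1],
  [0.0077,0,-0.0062,0,-0.085,0,-1],
  [0.0072,0,-0.0068,0,-0.085,0,-1],
])

```text
time_s: 12.2
ee_pos: [0.6028, -0.3606, 0.14]
eef_rot: [3.139, 0.082, 1.785]
force: [0.5, -0.7, -1.3]
grip_width: 0.0177
grip_force: 50.0
```

Request:
jog_arm([
  [0,0,0,0,0,0,-1],
  [0,0,0,0,0,0,-1],
])

```text
time_s: 12.4
ee_pos: [0.6029, -0.3608, 0.1395]
eef_rot: [3.14, 0.076, 1.785]
force: [-1.0, -0.5, -1.5]
grip_width: 0.018
grip_force: 50.0
```

```bash
python3 - <<'E'
from h import *
o=ctrl.get_obs();print(heel(),o["time_s"],o["eef_rot"],o["force"],o["moment"])
im=ctrl.camera("scene");cv2.imwrite("pics/s9.png",im[:,:,::-1])
A,r,b=rects(mask(im,(100,120,60),(130,255,255)),(180,170,280,250))[0]; print(A,r)
E
```

```text
(array([-70.6,   0.2,  39.2]), np.float64(25.6)) 12.4 [3.14028795 0.07596853 1.78464381] [-0.95863093 -0.46578019 -1.54569194] [-0.07879392 -0.04925028  0.00524823]
861.5 ((233.9359893798828, 211.85198974609375), (45.61579132080078, 21.376813888549805), 10.30484676361084)
```

The cover stays raised (image tilt 10.3°), so I'm withdrawing and lifting.

Request:
jog_arm([
  [-0.0115,0,0.0005,0,0,0,-1],
  [-0.0115,0,0.0005,0,0,0,-1],
  [-0.0115,0,0.0005,0,0,0,-1],
  [-0.01,0,-0.002,0,0,0,-1],
])

```text
time_s: 12.85
ee_pos: [0.6116, -0.4062, 0.1409]
eef_rot: [-3.141, 0.074, 1.782]
force: [-0.6, -0.4, -2.2]
grip_width: 0.0178
grip_force: 50.0
```

Request:
jog_arm([
  [-0.002,0,-0.025,0,0,0,-1],
  [-0.003,0,-0.04,0,0,0,-1],
  [-0.003,0,-0.04,0,0,0,-1],
  [-0.002,0,-0.02,0,0,0,-1],
  [0,0,0,0,0,0,-1],
])

```text
time_s: 13.35
ee_pos: [0.6124, -0.4067, 0.2705]
eef_rot: [3.138, 0.079, 1.782]
force: [-0.2, -0.0, -2.2]
grip_width: 0.0177
grip_force: 50.0
```

```bash
python3 - <<'E'
from h import *
o=ctrl.get_obs();print(heel(),o["time_s"],o["force"])
im=ctrl.camera("wrist");cv2.imwrite("pics/w10.png",im[:,:,::-1])
m=cv2.bitwise_or(mask(im,(0,150,80),(8,255,255)),mask(im,(172,150,80),(180,255,255)))
q=np.where(m[100:300,290:335].any(1))[0].min()+100;x=np.where(m[q+5,200:420])[0]+200;print("red row",q,x.min(),x.max())
print([ (r,im[r,300:328:4].astype(int).mean(1).astype(int).tolist()) for r in range(80,120,4)])
b=rects(mask(im,(100,120,50),(130,255,255)),(200,0,450,200))[:1];print(b)
rows((.5971,.1287,.2868),(np.pi,0,1.501),.045)
E
```

```text
(array([-117.7,    0.7,  170.1]), np.float64(25.5)) 13.35 [-0.16661677 -0.04186554 -2.15676075]
red row 183 298 326
[(80, [147, 148, 146, 146, 146, 149, 147]), (84, [149, 146, 146, 147, 148, 146, 150]), (88, [148, 145, 146, 149, 150, 149, 150]), (92, [166, 163, 168, 165, 166, 167, 167]), (96, [164, 163, 169, 166, 168, 166, 166]), (100, [164, 162, 166, 163, 166, 164, 164]), (104, [162, 165, 168, 162, 167, 166, 165]), (108, [164, 163, 166, 164, 165, 166, 174]), (112, [161, 166, 166, 164, 167, 165, 173]), (116, [163, 164, 167, 164, 164, 165, 173])]
[(3370.5, ((311.5, 36.0), (72.0, 73.0), 90.0), array([[275.,   0.],
       [348.,   0.],
       [348.,  72.],
       [275.,  72.]], dtype=float32))]
[0.0436, 0.0082, -0.0049, 0.001, 0.0063, 0.0235]
[0.0438, 0.0071, -0.0047, 0.001, 0.0063, 0.0235]
[0.044, 0.0061, -0.0044, 0.001, 0.0063, 0.0235]
[0.0441, 0.0051, -0.0041, 0.001, 0.0063, 0.0235]
[0.0443, 0.004, -0.0038, 0.001, 0.0063, 0.0235]
[0.0444, 0.003, -0.0036, 0.001, 0.0063, 0.0235]
[0.0445, 0.0019, -0.0033, 0.001, 0.0063, 0.0235]
[0.0445, 0.0009, -0.003, 0.001, 0.0063, 0.0235]
[0.0445, -0.0002, -0.0027, 0.001, 0.0063, 0.0235]
[0.0445, -0.0012, -0.0025, 0.001, 0.0063, 0.0235]
[0.0445, -0.0023, -0.0022, 0.001, 0.0063, 0.0235]
[0.0445, -0.0033, -0.0019, 0.001, 0.0063, 0.0235]
```

Request:
jog_arm([
  [0.044,0.008,-0.005,0.001,0.004,0.0235,-1],
  [0.044,0.007,-0.005,0.001,0.004,0.0235,-1],
  [0.044,0.006,-0.004,0.001,0.004,0.0235,-1],
  [0.044,0.005,-0.004,0.001,0.004,0.0235,-1],
  [0.044,0.004,-0.004,0.001,0.004,0.0235,-1],
])

```text
time_s: 13.9
ee_pos: [0.6044, -0.1808, 0.272]
eef_rot: [-3.141, 0.053, 1.664]
force: [1.1, 0.1, -1.1]
grip_width: 0.0178
grip_force: 50.0
```

Request:
jog_arm([
  [0.044,0.003,-0.004,0.001,0.004,0.0235,-1],
  [0.044,0.002,-0.003,0.001,0.004,0.0235,-1],
  [0.044,0.001,-0.003,0.001,0.004,0.0235,-1],
  [0.044,0,-0.003,0.001,0.004,0.0235,-1],
  [0.044,-0.001,-0.003,0.001,0.004,0.0235,-1],
])

```text
time_s: 14.4
ee_pos: [0.5989, 0.0397, 0.2778]
eef_rot: [-3.141, 0.035, 1.547]
force: [0.5, -0.5, -1.2]
grip_width: 0.0179
grip_force: 50.0
```

Request:
jog_arm([
  [0.044,-0.002,-0.003,0.001,0.004,0.0235,-1],
  [0.044,-0.003,-0.003,0.001,0.004,0.0235,-1],
  [0,0,0,0,0,0,-1],
  [0,0,0,0,0,0,-1],
])

```text
time_s: 14.8
ee_pos: [0.5973, 0.1268, 0.2811]
eef_rot: [-3.141, 0.028, 1.503]
force: [0.8, -0.3, -1.5]
grip_width: 0.0178
grip_force: 50.0
```

```bash
python3 - <<'E'
from h import *
o=ctrl.get_obs();print(o["time_s"],o["ee_pos"],o["eef_rot"],o["force"])
im=ctrl.camera("wrist");cv2.imwrite("pics/w11.png",im[:,:,::-1])
def at(d,e): s=np.array([.069,.9976,0]);k=np.array([0,0,1]); return np.array([.6035,.2191,.1305])+d*(-.5*s+.866*k)+e*(.866*s+.5*k)
E=(np.pi,.026,1.502)
print("to d=.15");rows(at(.15,.002),E,.03); print("to .02"); rows(at(.02,.002),E,.03,p0=at(.15,.002),r0=E)
m=cv2.bitwise_or(mask(im,(0,150,80),(8,255,255)),mask(im,(172,150,80),(180,255,255)))
print("red row",np.where(m[100:300,290:335].any(1))[0].min()+100,[ (r,im[r,306:322:4].astype(int).mean(1).astype(int).tolist()) for r in range(76,112,4)])
E
```

```text
14.8 [0.59727911 0.12682719 0.2811047 ] [-3.14089958  0.02761018  1.50256682] [ 0.78067605 -0.2616405  -1.50666923]
to d=.15
[0.0207, -0.0004, 0.0195, -0.0002, 0.0016, -0.0008]
to .02
[0.0136, 0.0, 0.0222, 0.0, 0.0, 0.0]
[0.0136, 0.0, 0.0222, 0.0, 0.0, 0.0]
[0.0136, 0.0, 0.0222, 0.0, 0.0, 0.0]
[0.0136, 0.0, 0.0222, 0.0, 0.0, 0.0]
[0.0136, 0.0, 0.0222, 0.0, 0.0, 0.0]
red row 183 [(76, [81, 178, 176, 180]), (80, [91, 179, 175, 179]), (84, [80, 166, 179, 182]), (88, [88, 173, 177, 174]), (92, [151, 148, 150, 150]), (96, [150, 148, 149, 150]), (100, [150, 148, 150, 149]), (104, [150, 149, 148, 149]), (108, [150, 148, 147, 151])]
```

Request:
jog_arm([
  [0.0207,0,0.0195,0,0,0,-1],
  [0.0136,0,0.0222,0,0,0,-1],
  [0.0136,0,0.0222,0,0,0,-1],
  [0.0136,0,0.0222,0,0,0,-1],
  [0,0,0,0,0,0,-1],
])

```text
time_s: 15.35
ee_pos: [0.6009, 0.1847, 0.1917]
eef_rot: [-3.138, 0.029, 1.501]
force: [-0.4, -0.5, -1.9]
grip_width: 0.018
grip_force: 50.0
```

Request:
jog_arm([
  [0.0136,0,0.0222,0,0,0,-1],
  [0.0136,0,0.0222,0,0,0,-1],
  [0,0,0,0,0,0,-1],
])

```text
time_s: 15.65
ee_pos: [0.6032, 0.2106, 0.1483]
eef_rot: [-3.14, 0.028, 1.501]
force: [1.1, -0.4, -1.9]
grip_width: 0.0172
grip_force: 50.0
```

Request:
jog_arm([
  [0.004,0,0.0068,0,0,0,-1],
  [0,0,0,0,0,0,-1],
])

```text
time_s: 15.85
ee_pos: [0.6046, 0.2145, 0.1443]
eef_rot: [3.138, 0.027, 1.5]
force: [-0.6, -0.8, -1.9]
grip_width: 0.0175
grip_force: 50.0
```

Request:
jog_arm([
  [0.0025,0,0.0045,0,0,0,-1],
  [0.002,0,0.004,0,0,0,-1],
  [0,0,0,0,0,0,-1],
])

```text
time_s: 16.15
ee_pos: [0.6044, 0.2195, 0.1347]
eef_rot: [3.139, 0.027, 1.501]
force: [-0.4, 0.1, -1.6]
grip_width: 0.0177
grip_force: 50.0
```

Request:
jog_arm([
  [0.001,0,0.002,0,0,0,-1],
  [0,0,0,0,0,0,-1],
])

```text
time_s: 16.35
ee_pos: [0.6046, 0.2205, 0.1329]
eef_rot: [3.139, 0.027, 1.501]
force: [-0.5, -0.2, -1.4]
grip_width: 0.0178
grip_force: 50.0
```

Request:
jog_arm([
  [-0.0005,-0.0005,0.002,0,0,0,-1],
  [0,0,0,0,0,0,-1],
])

```text
time_s: 16.55
ee_pos: [0.6042, 0.2198, 0.1313]
eef_rot: [3.138, 0.027, 1.501]
force: [0.8, -0.5, 0.3]
grip_width: 0.0178
grip_force: 50.0
```

Request:
jog_arm([
  [-0.0005,0,0.001,0,0,0,-1],
  [0,0,0,0,0,0,-1],
])

```text
time_s: 16.75
ee_pos: [0.6044, 0.2195, 0.131]
eef_rot: [3.138, 0.026, 1.501]
force: [-1.8, -0.6, 6.0]
grip_width: 0.0177
grip_force: 50.0
```

Contact at the original height, so I'm releasing.

Request:
jog_arm([
  [0,0,0,0,0,0,-0.2],
  [0,0,0,0,0,0,0.2],
  [0,0,0,0,0,0,0.6],
  [0,0,0,0,0,0,1],
  [0,0,0,0,0,0,1],
])

```text
time_s: 17.25
ee_pos: [0.604, 0.2194, 0.13]
eef_rot: [3.139, 0.027, 1.501]
force: [-0.1, 0.0, -0.8]
grip_width: 0.0545
grip_force: 0.0
```

Request:
jog_arm([
  [0,0,0,0,0,0,1],
  [0,0,0,0,0,0,1],
  [0,0,0,0,0,0,1],
  [0,0,-0.02,0,0,0,1],
  [0,0,-0.04,0,0,0,1],
])

```text
time_s: 17.75
ee_pos: [0.6028, 0.2206, 0.1878]
eef_rot: [-3.139, 0.029, 1.501]
force: [0.7, 0.6, 0.8]
grip_width: 0.0929
grip_force: 0.0
```

Request:
jog_arm([
  [0,0,-0.04,0,0,0,1],
  [0,0,-0.04,0,0,0,1],
  [-0.04,0,-0.03,0,-0.005,0,1],
  [-0.04,0,-0.03,0,-0.01,0,1],
  [-0.03,0,0,0,-0.012,0,1],
])

```text
time_s: 18.25
ee_pos: [0.5967, 0.1136, 0.3384]
eef_rot: [3.132, 0.053, 1.5]
force: [1.0, 0.2, -0.2]
grip_width: 0.0938
grip_force: 0.0
```

```bash
python3 - <<'E'
from h import *
o=ctrl.get_obs();print(o["time_s"],o["ee_pos"],o["eef_rot"],o["force"],o["grip_width"])
im=ctrl.camera("wrist");c=cam("wrist");cv2.imwrite("pics/w12.png",im[:,:,::-1])
m=cv2.bitwise_or(mask(im,(0,150,80),(8,255,255)),mask(im,(172,150,80),(180,255,255)))
for A,r,b in rects(m,(150,0,480,310)): print("now",A,b.round(1).tolist())
# same points of the tool predicted as it lay (seat, lean 30)
im=ctrl.camera("top")
m2=cv2.bitwise_or(mask(im,(0,150,80),(8,255,255)),mask(im,(172,150,80),(180,255,255)))
im=ctrl.camera("scene")
m3=cv2.bitwise_or(mask(im,(0,150,80),(8,255,255)),mask(im,(172,150,80),(180,255,255)))
for n,mm,roi in(("top",m2,(200,210,265,260)),("scene",m3,(370,225,450,300))):
    for A,r,b in rects(mm,roi)[:2]: print("red",n,A,r[0],np.round(b,1).tolist())
cv2.imwrite("pics/s12.png",im[:,:,::-1])
# w3-based points moved into the present view
s=np.array([.065,.998,0]);seat=np.array([.608,.282,.035]);
for L in(30,):
  l=np.radians(L);Z=-np.sin(l)*s+np.cos(l)*np.array([0,0,1]);X=np.cos(l)*s+np.sin(l)*np.array([0,0,1])
  a=np.load("w3c.npy");c3=(a[0],a[1],a[2][0])
  for cc,n in((c3,"w3"),(c,"now")): print(n,[proj("wrist",seat+X*.011+Z*q,cc).round(1).tolist() for q in(.055,.165)],proj("wrist",seat-X*.011+Z*.165,cc))
E
```

```text
18.25 [0.5966719  0.11357482 0.33835765] [3.13221972 0.05291876 1.50013537] [ 0.98570729  0.20303426 -0.17371173] 0.09383868827952484
now 687.0 [[301.0, 52.0], [320.0, 52.0], [320.0, 92.0], [301.0, 92.0]]
now 561.0 [[300.0, 95.0], [321.0, 95.0], [321.0, 124.0], [300.0, 124.0]]
red top 94.0 (239.09616088867188, 226.9807586669922) [[231.10000610351562, 224.39999389648438], [245.5, 221.5], [247.10000610351562, 229.60000610351562], [232.6999969482422, 232.5]]
red scene 115.0 (415.41510009765625, 258.04718017578125) [[405.29998779296875, 245.0], [409.70001220703125, 242.60000610351562], [425.5, 271.1000061035156], [421.20001220703125, 273.5]]
red scene 49.5 (402.383544921875, 239.64382934570312) [[395.8999938964844, 241.1999969482422], [398.5, 234.1999969482422], [408.79998779296875, 238.10000610351562], [406.20001220703125, 245.10000610351562]]
w3 [[306.7, 68.0], [305.4, 114.8]] [305.92523193 138.60093662]
now [[309.8, 50.3], [310.5, 101.2]] [310.71520783 125.350365  ]
```

The tool is back where it was: the red handle's scene pixels match the start within 1 px. Next is the cover.

```bash
cat >> h.py <<'E'
CO=np.array([.5761,-.2347,0]); CY=np.radians(102.)
def hand(x,z,phi,y=0.):
    "TCP pose, case frame point, tilted phi deg (TCP x dips to the back)"
    d=-np.radians(phi); Rc=Ro.from_euler("z",CY); a=np.array([np.cos(d),0,np.sin(d)]); c=np.array([np.sin(d),0,-np.cos(d)])
    M=Rc.as_matrix()@np.array([a,np.cross(c,a),c]).T; return CO+Rc.apply([x,y,z]),Ro.from_matrix(M).as_euler("xyz")
E
python3 - <<'E'
from h import *
p,r=hand(-.060,.16,6.8);print(p,r);rows(p,r,.045)
E
```

```text
[ 0.5885747  -0.29338886  0.16      ] [3.14159265 0.11868239 1.78023584]
[-0.0397, 0.0021, 0.0196, -0.0021, -0.0064, -0.0281]
[-0.0396, 0.0009, 0.0198, -0.0021, -0.0064, -0.0281]
[-0.0395, -0.0002, 0.0201, -0.0021, -0.0064, -0.0281]
[-0.0394, -0.0014, 0.0203, -0.0021, -0.0064, -0.0281]
[-0.0392, -0.0025, 0.0206, -0.0021, -0.0064, -0.0281]
[-0.039, -0.0036, 0.0208, -0.0021, -0.0064, -0.0281]
[-0.0387, -0.0048, 0.0211, -0.0021, -0.0064, -0.0281]
[-0.0384, -0.0059, 0.0213, -0.0021, -0.0064, -0.0281]
[-0.0381, -0.007, 0.0215, -0.0021, -0.0064, -0.0281]
[-0.0377, -0.0081, 0.0218, -0.0021, -0.0064, -0.0281]
```

Request:
jog_arm([
  [-0.04,0.002,0.0196,-0.002,-0.0064,-0.028,1],
  [-0.04,0.001,0.0198,-0.002,-0.0064,-0.028,1],
  [-0.0395,0,0.02,-0.002,-0.0064,-0.028,1],
  [-0.0394,-0.0014,0.0203,-0.002,-0.0064,-0.028,1],
  [-0.039,-0.0025,0.0206,-0.002,-0.0064,-0.028,1],
])

```text
time_s: 18.9
ee_pos: [0.5927, -0.0894, 0.2454]
eef_rot: [3.14, 0.086, 1.644]
force: [0.3, -0.5, 0.3]
grip_width: 0.0944
grip_force: 0.0
```

Request:
jog_arm([
  [-0.039,-0.0036,0.0208,-0.002,-0.0064,-0.028,1],
  [-0.0387,-0.0048,0.021,-0.002,-0.0064,-0.028,1],
  [-0.0384,-0.0059,0.0213,-0.002,-0.0064,-0.028,1],
  [-0.038,-0.007,0.0215,-0.002,-0.0064,-0.028,1],
  [-0.0377,-0.008,0.0218,-0.002,-0.0064,-0.028,1],
])

```text
time_s: 19.4
ee_pos: [0.5896, -0.2931, 0.1583]
eef_rot: [-3.14, 0.118, 1.784]
force: [-0.1, 0.1, 1.2]
grip_width: 0.0944
grip_force: 0.0
```

Request:
jog_arm([
  [0,0,0,0,0,0,1],
  [0,0,0,0,0,0,1],
])

```text
time_s: 19.6
ee_pos: [0.5894, -0.2921, 0.1587]
eef_rot: [-3.139, 0.117, 1.781]
force: [0.5, 1.2, -0.4]
grip_width: 0.094
grip_force: 0.0
```

```bash
python3 - <<'E'
from h import *
np.set_printoptions(precision=1,suppress=True)
o=ctrl.get_obs();print(o["time_s"],o["ee_pos"],o["eef_rot"],o["qpos"])
im=ctrl.camera("wrist");c=cam("wrist");cv2.imwrite("pics/w13.png",im[:,:,::-1])
Rc=Ro.from_euler("z",CY); P=lambda x,y,z:proj("wrist",CO+Rc.apply([x,y,z]),c)
m=mask(im,(100,120,50),(130,255,255))
for A,r,b in rects(m,(180,0,450,330))[:3]: print("blue",A,b.tolist())
for A,r,b in rects(mask(im,(5,150,120),(20,255,255)),(200,60,450,330),4)[:2]: print("orange",A,r[0])
ys=np.where(m[:330,305:320].any(1))[0]; print("blue rows",ys.min(),ys.max())
for r in range(ys.max()-40,ys.max()+2,4):
    x=np.where(m[r,180:450])[0]+180; print(r,x.min(),x.max())
for h in(0,.010,.014,.017): print(h,"step front",P(-.051,0,.046+h),"body front",P(-.045,.033,.052+h*.95),P(-.045,-.033,.052+h*.95),"back",P(.065,.033,.052),P(.065,-.033,.052))
p,r=hand(-.036,.056,6.8); rows(p,r,.03)
E
```

```text
19.6 [ 0.6 -0.3  0.2] [-3.1  0.1  1.8] [-0.5  0.5  1.3 -0.1  1.2 -0.7]
blue 15871.0 [[261.0, 48.0], [360.0, 48.0], [360.0, 218.0], [261.0, 218.0]]
orange 66.5 (278.5, 221.5)
orange 61.0 (344.0, 222.0)
blue rows 48 217
177 265 356
181 265 356
185 265 355
189 265 356
193 265 355
197 265 355
201 265 355
205 265 355
209 265 355
213 267 354
217 267 353
0 step front [310.6 212. ] body front [267.7 206.6] [353.4 206.8] back [261.   46.8] [360.1  47. ]
0.01 step front [310.5 215.7] body front [266.3 210. ] [354.7 210.2] back [261.   46.8] [360.1  47. ]
0.014 step front [310.5 217.2] body front [265.7 211.4] [355.2 211.6] back [261.   46.8] [360.1  47. ]
0.017 step front [310.5 218.4] body front [265.2 212.5] [355.6 212.7] back [261.   46.8] [360.1  47. ]
[0.0086, -0.0004, 0.0251, -0.0003, -0.0002, 0.0005]
[0.0086, -0.0004, 0.0251, -0.0003, -0.0002, 0.0005]
[0.0086, -0.0004, 0.0251, -0.0003, -0.0002, 0.0005]
[0.0086, -0.0004, 0.0251, -0.0003, -0.0002, 0.0005]
```

The wrist pixels (step front at row 217, body columns 265–355) match a 14 mm rise, and the cover is centred. Descending to grip.

Request:
jog_arm([
  [0.0086,0,0.025,0,0,0,1],
  [0.0086,0,0.025,0,0,0,1],
  [0.0086,0,0.025,0,0,0,1],
  [0.0065,0,0.018,0,0,0,1],
  [0,0,0,0,0,0,1],
])

```text
time_s: 20.15
ee_pos: [0.5844, -0.2695, 0.0618]
eef_rot: [-3.138, 0.116, 1.784]
force: [-0.0, -0.5, 1.2]
grip_width: 0.0934
grip_force: 0.0
```

Request:
jog_arm([
  [0.002,0,0.005,0,0,0,1],
  [0,0,0,0,0,0,1],
  [0,0,0,0,0,0,1],
])

```text
time_s: 20.45
ee_pos: [0.585, -0.2707, 0.0595]
eef_rot: [-3.141, 0.119, 1.782]
force: [0.4, -0.6, -0.5]
grip_width: 0.0945
grip_force: 0.0
```

```bash
python3 - <<'E'
from h import *
o=ctrl.get_obs();print(o["time_s"],o["ee_pos"],o["eef_rot"],o["force"],"case",Ro.from_euler("z",-CY).apply(o["ee_pos"]-CO).round(4))
E
```

```text
20.45 [ 0.5850125  -0.27073355  0.05953588] [-3.14132041  0.11933602  1.78192846] [ 0.41159864 -0.55853593 -0.45661149] case [-0.0371 -0.0012  0.0595]
```

Request:
jog_arm([
  [0.0005,0,0.0025,0,0,0,1],
  [0,0,0.0012,0,0,0,1],
  [0,0,0,0,0,0,1],
])

```text
time_s: 20.75
ee_pos: [0.5844, -0.2707, 0.0546]
eef_rot: [-3.14, 0.118, 1.782]
force: [0.2, -0.3, -0.4]
grip_width: 0.0941
grip_force: 0.0
```

Request:
jog_arm([
  [0,0,0,0,0,0,-1],
  [0,0,0,0,0,0,-1],
  [0,0,0,0,0,0,-1],
  [0,0,0,0,0,0,-1],
  [0,0,0,0,0,0,-1],
], squeeze=35)

```text
time_s: 21.25
ee_pos: [0.5845, -0.2706, 0.0547]
eef_rot: [-3.14, 0.118, 1.782]
force: [0.1, 0.5, 0.0]
grip_width: 0.0657
grip_force: 35.0
```

Request:
jog_arm([
  [0,0,0,0,0,0,-1],
  [0,0,0,0,0,0,-1],
])

```text
time_s: 21.45
ee_pos: [0.5845, -0.2706, 0.0547]
eef_rot: [-3.14, 0.118, 1.782]
force: [-0.0, 0.5, -0.1]
grip_width: 0.0653
grip_force: 35.0
```

Request:
jog_arm([
  [-0.004,0,0,0,0,0,-1],
  [-0.005,0,0,0,0,0,-1],
  [-0.005,0,0,0,0,0,-1],
  [0,0,0,0,0,0,-1],
], squeeze=50)

```text
time_s: 21.85
ee_pos: [0.5877, -0.2853, 0.0568]
eef_rot: [-3.141, 0.119, 1.781]
force: [-0.2, -0.7, 5.3]
grip_width: 0.0656
grip_force: 50.0
```

Request:
jog_arm([
  [-0.003,0,-0.002,0,0,0,-1],
  [0,0,-0.01,0,0,0,-1],
  [0,0,-0.02,0,0,0,-1],
  [0,0,0,0,0,0,-1],
])

```text
time_s: 22.25
ee_pos: [0.5883, -0.2837, 0.0913]
eef_rot: [3.14, 0.121, 1.782]
force: [0.3, -0.4, -1.1]
grip_width: 0.0655
grip_force: 50.0
```

Request:
jog_arm([
  [0,0,-0.03,0,0.03,0,-1],
  [0,0,-0.03,0,0.03,0,-1],
  [0,0,0,0,0.03,0,-1],
  [0,0,0,0,0.03,0,-1],
  [0,0,0,0,0,0,-1],
])

```text
time_s: 22.75
ee_pos: [0.5854, -0.2777, 0.1462]
eef_rot: [-3.138, -0.004, 1.781]
force: [-0.4, 1.0, -2.1]
grip_width: 0.0654
grip_force: 50.0
```

```bash
python3 - <<'E'
from h import *
np.set_printoptions(precision=4,suppress=True)
o=ctrl.get_obs();print(o["time_s"],o["ee_pos"],o["eef_rot"],o["force"],o["moment"])
im=ctrl.camera("wrist");c=cam("wrist");cv2.imwrite("pics/w14.png",im[:,:,::-1])
s=ctrl.camera("scene");cv2.imwrite("pics/s14.png",s[:,:,::-1])
m=mask(im,(100,120,50),(130,255,255)); ys=np.where(m[:330,305:320].any(1))[0]; print("blue rows",ys.min(),ys.max())
for r in range(ys.min(),ys.max()+1,15):
    x=np.where(m[r,180:450])[0]+180; print(r,x.min(),x.max())
# predicted back edge (upper) for sag angles: pads centre at 15 mm+... cover front of body; grip point at cover x=-45
R=Ro.from_euler("xyz",o["eef_rot"])
for sag in(-4,0,4,8,12):
    a=np.radians(sag); q=lambda x,z,y=0:proj("wrist",o["ee_pos"]+R.apply([ (x+.045)*np.cos(a)-0*z, y, (x+.045)*np.sin(a)-z-.000]),c)
    print(sag,"tongue end",q(.060,.004),"body back L/R",q(.053,.010,-.033),q(.053,.010,.033))
h=np.hstack([cv2.resize(im,(400,300)),cv2.resize(s[120:240,160:320],(400,300),interpolation=cv2.INTER_CUBIC)]);cv2.imwrite("pics/c14.png",h[:,:,::-1])
E
```

```text
22.75 [ 0.5854 -0.2777  0.1462] [-3.1381 -0.0042  1.7808] [-0.4089  1.036  -2.0509] [-0.1053 -0.118   0.0065]
blue rows 66 318
66 237 384
81 235 386
96 235 386
111 236 385
126 237 384
141 238 384
156 238 384
171 239 383
186 240 383
201 241 382
216 241 381
231 242 381
246 243 380
261 244 380
276 244 380
291 245 380
306 245 380
-4 tongue end [312.3483  60.8123] body back L/R [230.894   76.4701] [393.8272  76.4079]
0 tongue end [312.35    64.0355] body back L/R [234.3049  78.9018] [390.4176  78.8429]
4 tongue end [312.3517  68.2114] body back L/R [237.4945  82.3014] [387.2296  82.2457]
8 tongue end [312.3534  73.1969] body back L/R [240.4686  86.5335] [384.2572  86.4812]
12 tongue end [312.3551  78.8673] body back L/R [243.2348  91.4789] [381.4927  91.4298]
```

View pics/c14.png

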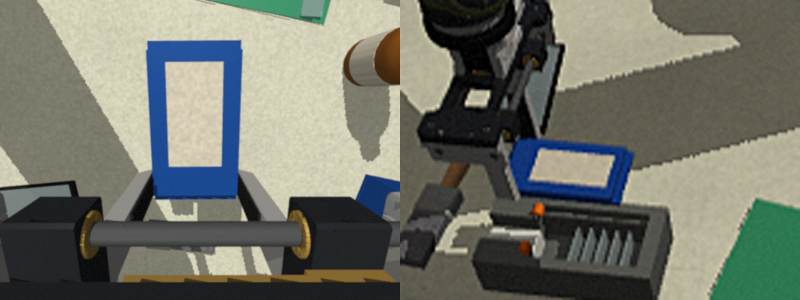

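The cover is held nearly level (about 3° tail sag) and clear of the case, whose glass slides stay in place inside. Next I'm working out the placing on the sheet from the earlier wrist view.

```bash
python3 - <<'E'
from h import *
np.set_printoptions(precision=4,suppress=True)
a=np.load("w3c.npy");c=(a[0],a[1],a[2][0])
C=np.array([plane("wrist",q,.002,c)[:2] for q in((192,233),(389,214),(394,330),(211,346))]);print(C,C.mean(0))
e=C[1]-C[0]; yaw=np.arctan2(*e[::-1]); print(np.degrees(yaw),np.linalg.norm(e),np.degrees(np.arctan2(*(C[2]-C[3])[::-1])))
sc=C.mean(0); y=yaw+np.pi/2; 
ctr=sc-np.array([np.cos(yaw),np.sin(yaw)])*.045   # 45 mm nearer
t=ctr-.045*np.array([np.cos(y),np.sin(y)]); print("centre",ctr,"tcp",t,"yaw",y)
rows((t[0],t[1],.10),(np.pi,-.04,y),.035)
E
```

```text
[[ 0.4291  0.078 ]
 [ 0.7068  0.0855]
 [ 0.7105 -0.0921]
 [ 0.4317 -0.0993]] [ 0.5695 -0.007 ]
1.5302654755806784 0.277829060937301 1.4749211686029722
centre [ 0.5245 -0.0082] tcp [ 0.5257 -0.0531] yaw 1.5975044977733763
[0.0331, -0.0016, 0.0067, -0.0011, 0.0054, 0.0262]
[0.033, -0.0025, 0.0069, -0.0011, 0.0054, 0.0262]
[0.0329, -0.0034, 0.0071, -0.0011, 0.0054, 0.0262]
[0.0327, -0.0042, 0.0072, -0.0011, 0.0054, 0.0262]
[0.0326, -0.0051, 0.0074, -0.0011, 0.0054, 0.0262]
[0.0324, -0.006, 0.0076, -0.0011, 0.0054, 0.0262]
[0.0322, -0.0068, 0.0077, -0.0011, 0.0054, 0.0262]
```

Request:
jog_arm([
  [0.033,-0.002,0.004,-0.001,0.0054,0.026,-1],
  [0.033,-0.0025,0.005,-0.001,0.0054,0.026,-1],
  [0.033,-0.0034,0.006,-0.001,0.0054,0.026,-1],
  [0.0327,-0.0042,0.007,-0.001,0.0054,0.026,-1],
  [0.0326,-0.0051,0.0074,-0.001,0.0054,0.026,-1],
])

```text
time_s: 23.35
ee_pos: [0.5421, -0.1159, 0.1198]
eef_rot: [3.141, -0.029, 1.651]
force: [1.3, 0.2, -1.7]
grip_width: 0.0651
grip_force: 50.0
```

Request:
jog_arm([
  [0.0324,-0.006,0.0076,-0.001,0.0054,0.026,-1],
  [0.032,-0.007,0.008,-0.001,0.0054,0.026,-1],
  [0,0,0,0,0,0,-1],
  [0,0,0,0,0,0,-1],
])

```text
time_s: 23.75
ee_pos: [0.5254, -0.0531, 0.1068]
eef_rot: [3.14, -0.039, 1.601]
force: [-0.1, -0.4, -2.2]
grip_width: 0.0657
grip_force: 50.0
```

```bash
python3 - <<'E'
from h import *
np.set_printoptions(precision=4,suppress=True)
o=ctrl.get_obs();print(o["time_s"],o["ee_pos"],o["eef_rot"],o["force"])
im=ctrl.camera("wrist");c=cam("wrist");cv2.imwrite("pics/w15.png",im[:,:,::-1])
m=mask(im,(100,120,50),(130,255,255)); ys=np.where(m[:330,305:320].any(1))[0]; print("rows",ys.min(),ys.max())
for r in(81,90,200,300):
    x=np.where(m[r,180:450])[0]+180; print(r,x.min(),x.max())
E
```

```text
23.75 [ 0.5254 -0.0531  0.1068] [ 3.1404 -0.0392  1.6013] [-0.0608 -0.3559 -2.1971]
rows 64 317
81 234 387
90 234 387
200 240 383
300 245 380
```

Request:
jog_arm([
  [-0.001,0,0.025,0,0,0,-1],
  [-0.001,0,0.025,0,0,0,-1],
  [-0.001,0,0.02,0,0,0,-1],
  [-0.0005,0,0.012,0,0,0,-1],
  [-0.0003,0,0.006,0,0,0,-1],
])

```text
time_s: 24.3
ee_pos: [0.5256, -0.0544, 0.0182]
eef_rot: [3.141, -0.04, 1.599]
force: [0.1, 0.2, -0.4]
grip_width: 0.0655
grip_force: 50.0
```

Request:
jog_arm([
  [0,0,0.003,0,0,0,-1],
  [0,0,0.003,0,0,0,-1],
  [0,0,0,0,0,0,-1],
])

```text
time_s: 24.6
ee_pos: [0.526, -0.0537, 0.0134]
eef_rot: [3.139, -0.039, 1.6]
force: [-0.1, -0.3, -0.5]
grip_width: 0.0654
grip_force: 50.0
```

Request:
jog_arm([
  [0,0,0.002,0,0,0,-1],
  [0,0,0,0,0,0,-1],
])

```text
time_s: 24.8
ee_pos: [0.5259, -0.0535, 0.0112]
eef_rot: [3.14, -0.039, 1.6]
force: [0.9, 0.5, -0.5]
grip_width: 0.0654
grip_force: 50.0
```

Request:
jog_arm([
  [0,0,0.002,0,0,0,-1],
  [0,0,0.002,0,0,0,-1],
  [0,0,0,0,0,0,-1],
])

```text
time_s: 25.1
ee_pos: [0.5256, -0.0533, 0.0068]
eef_rot: [3.14, -0.04, 1.6]
force: [0.2, -0.2, -1.3]
grip_width: 0.0655
grip_force: 50.0
```

Request:
jog_arm([
  [0,0,0.0015,0,0,0,-1],
  [0,0,0,0,0,0,-1],
])

```text
time_s: 25.3
ee_pos: [0.5257, -0.0533, 0.0055]
eef_rot: [3.14, -0.04, 1.6]
force: [0.4, -0.6, -0.7]
grip_width: 0.0653
grip_force: 50.0
```

Request:
jog_arm([
  [0,0,0.001,0,0,0,-1],
  [0,0,0,0,0,0,-1],
])

```text
time_s: 25.5
ee_pos: [0.5257, -0.0532, 0.0045]
eef_rot: [3.14, -0.04, 1.6]
force: [0.1, -0.7, -1.4]
grip_width: 0.0653
grip_force: 50.0
```

Request:
jog_arm([
  [0,0,0.001,0,0,0,-1],
  [0,0,0,0,0,0,-1],
])

```text
time_s: 25.7
ee_pos: [0.5257, -0.0532, 0.0035]
eef_rot: [3.14, -0.04, 1.6]
force: [0.4, 0.5, -1.7]
grip_width: 0.0654
grip_force: 50.0
```

Request:
jog_arm([
  [0,0,0.0006,0,0,0,-1],
  [0,0,0,0,0,0,-1],
])

```text
time_s: 25.9
ee_pos: [0.5258, -0.0532, 0.0029]
eef_rot: [3.14, -0.04, 1.6]
force: [-0.5, 0.1, -0.7]
grip_width: 0.0658
grip_force: 50.0
```

Less than 1 mm remains, so I'm releasing here and retreating straight up.

Request:
jog_arm([
  [0,0,0,0,0,0,1],
  [0,0,0,0,0,0,1],
  [0,0,0,0,0,0,1],
  [0,0,0,0,0,0,1],
  [0,0,0,0,0,0,1],
])

```text
time_s: 26.4
ee_pos: [0.5258, -0.0532, 0.003]
eef_rot: [3.14, -0.04, 1.6]
force: [-1.4, 0.2, 0.1]
grip_width: 0.0939
grip_force: 0.0
```

Request:
jog_arm([
  [0.0005,0,-0.01,0,0,0,1],
  [0.001,0,-0.03,0,0,0,1],
  [0.001,0,-0.04,0,0,0,1],
  [0,0,-0.04,0,0,0,1],
  [0,0,-0.04,0,0,0,1],
])

```text
time_s: 26.9
ee_pos: [0.5253, -0.057, 0.1655]
eef_rot: [3.139, -0.039, 1.6]
force: [-0.2, 0.6, 0.4]
grip_width: 0.094
grip_force: 0.0
```

Request:
jog_arm([
  [-0.03,0,-0.04,0,0,0,1],
  [-0.03,-0.03,-0.04,0,0,0,1],
  [-0.03,-0.03,0,0,0,0,1],
  [0,0,0,0,0,0,1],
  [0,0,0,0,0,0,1],
])

```text
time_s: 27.4
ee_pos: [0.4721, -0.1475, 0.2345]
eef_rot: [3.139, -0.039, 1.598]
force: [-0.6, 0.0, 0.0]
grip_width: 0.0937
grip_force: 0.0
```

```bash
python3 - <<'E'
from h import *
np.set_printoptions(precision=4,suppress=True)
o=ctrl.get_obs();print(o["time_s"],o["ee_pos"],o["force"])
c=cam("wrist");ims={n:ctrl.camera(n) for n in("wrist","scene","top")}
for n,im in ims.items(): cv2.imwrite(f"pics/f_{n}.png",im[:,:,::-1])
C=lambda n:c if n=="wrist" else cam(n)
for n,roi in(("scene",(250,180,380,310)),("top",(280,190,372,310)),("wrist",(180,0,450,330))):
    for A,r,b in rects(mask(ims[n],(100,120,50),(130,255,255)),roi)[:1]: print(n,A,[plane(n,q,.012,C(n))[:2].round(3).tolist() for q in b])
i=ims["scene"];m=cv2.bitwise_or(mask(i,(0,150,80),(8,255,255)),mask(i,(172,150,80),(180,255,255)))
for A,r,b in rects(m,(370,225,450,300))[:2]: print("red",A,r[0])
a=cv2.imread("pics/scene0.png")[:,:,::-1].astype(int); d=(np.abs(a-i).max(2)>60).astype(np.uint8)*255
for A,r,b in rects(d,(0,100,640,420),25): print("diff",A,np.round(r[0]),np.round(r[1]))
E
```

```text
27.4 [ 0.4721 -0.1475  0.2345] [-0.6388  0.0029  0.0211]
scene 882.5 [[0.56, -0.062], [0.489, -0.074], [0.488, 0.052], [0.557, 0.06]]
top 111.5 [[0.552, 0.051], [0.552, -0.023], [0.492, -0.023], [0.492, 0.05]]
wrist 7699.0 [[0.489, 0.048], [0.555, 0.049], [0.563, -0.067], [0.493, -0.069]]
red 117.0 (415.4461669921875, 258.0307922363281)
red 48.5 (402.46551513671875, 239.58621215820312)
diff 5873.5 [124. 205.] [113. 109.]
diff 1240.0 [337. 148.] [ 33. 103.]
diff 1201.5 [258. 120.] [41. 51.]
diff 850.0 [321. 232.] [47. 23.]
diff 764.0 [234. 214.] [47. 20.]
diff 398.5 [175. 134.] [20. 39.]
diff 395.5 [230. 177.] [91. 14.]
diff 372.5 [150. 113.] [24. 40.]
diff 88.0 [436. 103.] [ 6. 25.]
diff 29.5 [131. 105.] [ 3. 16.]
diff 28.5 [190. 200.] [ 3. 13.]
```

```bash
python3 -c "
from station import ctrl
print(ctrl.hand_in())"
```

```text
the job is handed in; nothing more can be done
None
```

The job is handed in at about 27.5 s (the verdict was not shown): the cover was pried loose and set down on the green sheet at x 0.49–0.56 m, y −0.07 to +0.05 m, and the pry tool is back in its stand within 1 px of its starting image position; I did not check the bystanders individually, but nothing was felt touching them.

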